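# Sweep the steel discs through the feed gate

### The job

On the feed tray, push the three loose steel discs along the deck with the fingertips, through the gap in the blue fence, so that they drop one after another into the slot behind it; let each one drop before the next. Slide them only, never lift them, and leave the orange cap, the brass fitting and the blue stopper where they stand on the tray. Finish with the hand clear.

Things in the scene. Friction and masses are not known exactly. Their poses are not given: they have to be found in the camera images.
- tray: fixed feed tray. Origin at table level; local x points from the open deck to the gate (sweep direction), z up. Flat green deck, top 60 mm above the table, x = -150 to +58 mm, y = -150 to +150 mm; rear and side edges carry a rim 5 mm wide, 6 mm high. Blue fence, 18 mm high above the deck, across it from x = +50 to +58 mm, with one gap, the gate. Slot behind the gate.
- gate (a point): middle of the gate, a gap 46 mm wide in the blue fence (8 mm thick), at deck height, on the fence face towards the open deck (tray x = +50 mm, y = 0, z = 60 mm); axes as the tray's. The deck runs on through the gate and ends at tray x = +58 mm, where the slot begins.
- slot (a point): middle of the slot's mouth at deck height (tray x = +88 mm, y = 0, z = 60 mm); axes as the tray's. Open pit inside tray x = +58 to +118 mm, y = -40 to +40 mm; aluminium walls, tops 78 mm above the table; yellow floor 5 mm above the table. A disc falls in once its centre is past x = +58 mm; push it 5 to 15 mm past.
- disc_a: steel disc A: flat round spacer, 30 mm diameter, 14 mm high, about 60 g, with a black dot (bore, 11 mm) in the middle of each face. The three steel discs are alike. Lies flat on the tray's deck at the start. Origin at its centre (7 mm above the deck when lying), z its axis.
- disc_b: steel disc B: flat round spacer, 30 mm diameter, 14 mm high, about 60 g, with a black dot (bore, 11 mm) in the middle of each face. The three steel discs are alike. Lies flat on the tray's deck at the start. Origin at its centre (7 mm above the deck when lying), z its axis.
- disc_c: steel disc C: flat round spacer, 30 mm diameter, 14 mm high, about 60 g, with a black dot (bore, 11 mm) in the middle of each face. The three steel discs are alike. Lies flat on the tray's deck at the start. Origin at its centre (7 mm above the deck when lying), z its axis.
- cap: orange plastic cap that does not belong in the slot: flange 30 mm diameter, 10 mm high, with a knob 14 mm in diameter on top, 22 mm high in all, about 20 g. Stands among the steel discs, on the deck. Origin at the centre of its underside, z up.
- fitting: brass fitting standing on the deck near one rear corner (farthest from the gate), 24 mm diameter, 34 mm high, 60 g. Origin at the centre of its underside, z up.
- stopper: blue plastic stopper standing on the deck near the other rear corner, 24 mm diameter, 32 mm high, 30 g. Origin at the centre of its underside, z up.
Not all that is in view belongs to the job. Leave any green look-alike of the disc_c alone.

How it is judged:
By the outcome, as a careful person would: the job done as asked, in the order asked, and still so for the second after the job is handed in, with the robot touching nothing.
It also fails if it takes over 59 s, if anything falls off the work surface, if the arm or the gripper's body presses on something with over 40 N, if the wrist force passes 120 N, or if a joint passes its speed limit or range.

### The arm

A 6-joint arm with a two-finger parallel gripper is mounted at the origin on the work surface. World frame = base frame: x ahead of the robot, y to its left, z up, the work surface at z = 0. Lengths are in m, angles in rad, forces in N, time in s.
With the tool pointing down it reaches from about 0.35 to 0.775 m from the base axis. Payload 5.5 kg.
Tool frame: the origin (TCP) lies on the centre line of the jaws, within the pads' length; the fingertips stand 17 mm ahead of it and the grasp point (between the pads) lies 2 mm behind it; z points along the fingers, y is the direction in which the jaws open and shut (so a half turn about z gives the same grasp; the last joint's range is limited). The gripper opens to 85 mm and grips with 20 to 120 N. Pads are 22 mm wide; open, the fingers measure 114 mm over their backs; the gripper's body (76 mm by 85 mm) begins 54 mm behind the grasp point. The pads swing forward as they close: fully open they stand 13 mm farther back than shut.
Start: joints at [0.965, 0.313, 0.046, 1.304, 0, 1.431], TCP at [0.258, 0.514, 0.248] pointing down, gripper open.
Joint ranges: [-2.76, 2.76], [-0.86, 1.69], [-1.03, 1.26], [-2.2, 2.34], [-1.47, 1.5], [-3.14, 3.14]. Speed limits (rad/s): [2.57, 2.57, 3.14, 3.14, 3.14, 3.14].

### API

Orientations are given as a unit quaternion [w, x, y, z].
In Python, from workcell import env gives the robot as it stands.
- The arm moves only by the tool servo_tool, never from a script. Its argument "increments" is a list of rows, each an object of numbers: "claw": the closure, from 0 (fully open) to 1 (shut); "x", "y", "z": the shift along the world's x, y, z in units of 25 mm (1.0 is 25 mm); "ax", "ay", "az": the turn, a rotation vector about the world's x, y, z in units of 8 degrees (1.0 is 8 degrees). A call has 1 to 5 rows; each row shifts and turns the commanded pose from where the row before left it; what a row does not reach is not made up. A row lasts 1/10 s, in which the tool goes at most 50 mm and 8.59 degrees, less where a joint would pass 70% of its speed; a pose out of reach is approached as far as the arm can. A call is refused whole if a number of a shift passes 1 or a number of a turn 1, either way. A call with a gripper value outside its range is refused whole. The fingers move at their own pace and stop on an object; "newtons" is the grip in N (left out, the last holds). Time passes only in rows, so rows that do not move let the fingers close. It gives the time, the measured TCP pose, the force and the opening at its end, in the units of the state.
- env.get_state(): the state, without advancing time (a new reading comes with each control period).
- env.read_camera(name): name is "scene" or "top" or "wrist"; returns the picture (400x640x3 uint8, red, green, blue); there is no depth.
- env.calibration(name): a dict with "K" (3x3 intrinsics, pixels), "world_to_cam" (4x4, takes a point from world to camera coordinates). Camera axes: x right, y down, z forward; pixel columns grow to the right and rows downward; lengths in m; the calibration is good to about 2 mm. A picture is of the moment at which its call begins: read the wrist's pose just before it. calibration takes no time and is no camera call; for the wrist camera it gives the pose at the moment of the call.
- env.hand_in(): hands the job in, once; it reports no verdict.
The state is a dict: "clock": time; "joint_pos": joint angles; "qvel": joint speeds; "tau": joint torques, N m; "tcp_pos": TCP position; "orientation": TCP orientation; "wrist_force": force on the tool from outside, world axes, zero at the start; "ft_torque": the same for the moment, N m; "finger_gap": finger opening in m.
Only numpy, scipy, OpenCV 4.12 (cv2) and the standard library are available. Lean on these libraries where they do the work, as an engineer would, in place of code of your own. Each camera call takes 0.05 s, during which the arm holds its last target.

## Working session

There is one attempt and no reset: what is moved stays moved. The work goes in short steps, Python scripts to look and compute and a tool call to move; the robot and the scene stay as the last step left them, time stands still between calls to the robot, and variables do not carry over. Pictures are saved under pics/ and viewed, and the job is handed in when it is done.

Besides the shell and the picture viewer there is one more tool, called as a command line: name --argument value ..., lists and objects as JSON in quotes. servo_tool: Moves the arm, as the interface text tells. Its arguments: {"type":"object","properties":{"increments":{"type":"array"},"newtons":{"type":"number"}},"required":["increments"]}

```bash
mkdir -p pics; ls; python3 - <<'E'
from workcell import env
import cv2
s=env.get_state(); print(s)
for n in ["scene","top","wrist"]:
    c=env.calibration(n); im=env.read_camera(n); cv2.imwrite(f"pics/{n}0.png",im[:,:,::-1]); print(n,c)
E
```

```text
pics
{'clock': 0.0, 'joint_pos': array([9.65375629e-01, 3.13990090e-01, 4.49499078e-02, 1.30358848e+00,
       1.75039644e-05, 1.43120348e+00]), 'qvel': array([-0.00010849, -0.00072514, -0.00101513, -0.00013514,  0.00025583,
       -0.00179918]), 'tau': array([ 1.02379021e-03, -4.80622780e+01,  2.98535210e+01,  1.91783480e-02,
        1.17942324e-05, -7.72039925e-06]), 'tcp_pos': array([0.25798809, 0.51332774, 0.24740282]), 'orientation': array([-3.41592166e-04,  2.30813652e-01,  9.72997543e-01, -8.50149405e-04]), 'wrist_force': array([0.46190689, 0.34544666, 0.19772542]), 'ft_torque': array([-0.03879162,  0.02778902, -0.01975941]), 'finger_gap': 0.08541152733518897}
scene {'K': array([[369.79808439,   0.        , 322.1116166 ],
       [  0.        , 369.79808439, 201.16936652],
       [  0.        ,   0.        ,   1.        ]]), 'world_to_cam': array([[ 0.76731259,  0.64125836, -0.00437091, -0.44662263],
       [ 0.52539781, -0.63255576, -0.56906094, -0.30939979],
       [-0.36767994,  0.43435116, -0.82228373,  0.98340938],
       [ 0.        ,  0.        ,  0.        ,  1.        
[... 160 characters left out ...]
     ]]), 'world_to_cam': array([[-0.02179213, -0.99974405, -0.00607835, -0.03425737],
       [-0.99897376,  0.022016  , -0.03958191,  0.59141584],
       [ 0.0397056 ,  0.00520954, -0.99919784,  0.88203354],
       [ 0.        ,  0.        ,  0.        ,  1.        ]])}
wrist {'K': array([[352.30722887,   0.        , 321.89899989],
       [  0.        , 352.30722887, 202.4922098 ],
       [  0.        ,   0.        ,   1.        ]]), 'world_to_cam': array([[ 0.45023472,  0.89290955, -0.00110769, -0.57428813],
       [ 0.85255198, -0.42951569,  0.29777742, -0.0369942 ],
       [ 0.26541254, -0.13501409, -0.95463468,  0.38025337],
       [ 0.        ,  0.        ,  0.        ,  1.        ]])}
```

View pics/top0.png

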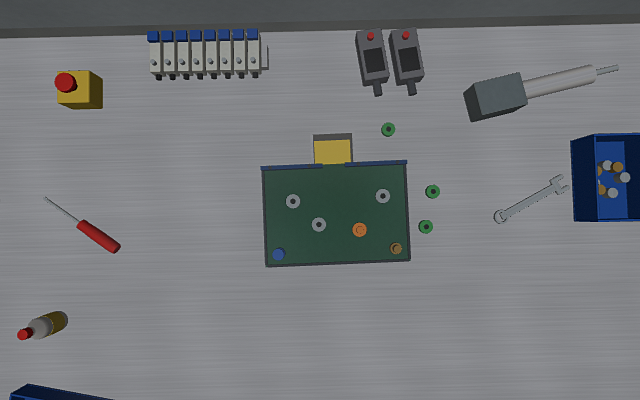

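View pics/scene0.png

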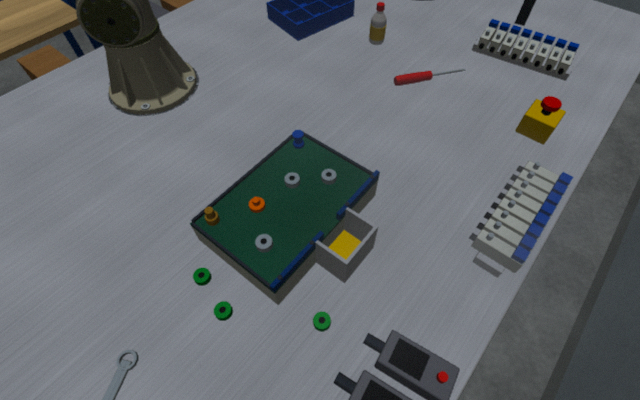

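View pics/wrist0.png

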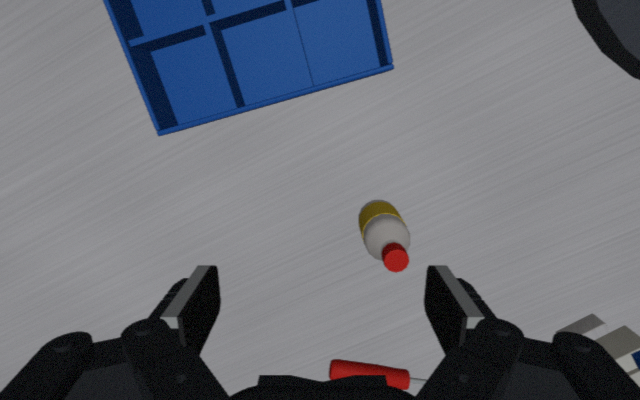

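The top view shows three steel discs on the green deck at px (293,201), (319,225) and (383,196). The cap is at (360,230), the fitting at (396,249) and the stopper at (279,254), and the gate and slot are at the top near (333,150). The green look-alikes lie off the tray at (388,129), (433,191) and (426,227). Next I measure.

```bash
cat > h.py <<'E'
import numpy as np, cv2
from workcell import env
def ray(c,p):
    K,T=c["K"],c["world_to_cam"]; R,t=T[:3,:3],T[:3,3]
    d=R.T@np.linalg.inv(K)@np.array([p[0],p[1],1.]); o=-R.T@t; return o,d
def onz(c,p,z):
    o,d=ray(c,p); return o+d*(z-o[2])/d[2]
def tri(c1,p1,c2,p2):
    P=[c["K"]@c["world_to_cam"][:3] for c in(c1,c2)]
    X=cv2.triangulatePoints(P[0],P[1],np.array(p1,float).reshape(2,1),np.array(p2,float).reshape(2,1)); return (X[:3]/X[3]).ravel()
def proj(c,X):
    q=c["K"]@(c["world_to_cam"][:3,:3]@X+c["world_to_cam"][:3,3]); return q[:2]/q[2]
E
python3 - <<'E'
from h import *
for n,box in [("top",(255,130,420,275)),("scene",(180,120,390,300))]:
    im=cv2.imread(f"pics/{n}0.png"); hsv=cv2.cvtColor(im,cv2.COLOR_BGR2HSV)
    x0,y0,x1,y1=box
    def blobs(m,mn,mx,lab):
        mm=np.zeros_like(m); mm[y0:y1,x0:x1]=m[y0:y1,x0:x1]
        k,l,s,c=cv2.connectedComponentsWithStats(mm)
        for i in range(1,k):
            if mn<=s[i,4]<=mx: print(n,lab,s[i],c[i].round(1))
    H,S,V=[hsv[...,i].astype(int) for i in range(3)]
    blobs(((S<50)&(V>110)).astype(np.uint8),40,400,"steel")
    blobs(((H<18)&(S>150)&(V>90)).astype(np.uint8),25,400,"orange")
    blobs(((H>=18)&(H<35)&(S>100)).astype(np.uint8),25,3000,"yellow")
    blobs(((H>100)&(H<125)&(S>120)).astype(np.uint8),25,3000,"blue")
    g=((H>65)&(H<95)&(S>80)).astype(np.uint8); blobs(g,800,90000,"green")
    cv2.imwrite(f"pics/{n}0_crop.png",cv2.resize(im[y0:y1,x0:x1],None,fx=3.7,fy=3.7 if n=="top" else 3.3,interpolation=cv2.INTER_CUBIC))
E
```

```text
top steel [376 189  14  14 123] [382.4 195.5]
top steel [286 194  14  14 127] [292.5 200.8]
top steel [312 218  14  14 126] [318.4 224.2]
top orange [352 222  15  15 159] [359.  229.2]
top yellow [314 139  37  26 842] [332.  151.4]
top yellow [390 243  12  11  89] [395.6 248. ]
top blue [360 161  36   5 116] [377.4 162.5]
top blue [399 160   8   4  30] [402.7 161.5]
top blue [345 162  12   4  39] [350.5 163.8]
top blue [272 164  36   5 118] [289.4 166.4]
top blue [311 164  11   4  34] [315.9 165.1]
top blue [261 166   8   4  29] [264.1 167.6]
top blue [272 248  13  13 126] [278.2 253.8]
top green [  266   164   142   100 11405] [337.9 215.1]
scene steel [322 169  14  11  79] [328.4 174.2]
scene steel [285 173  14  11  79] [291.5 177.7]
scene steel [256 235  15  13 126] [263.1 241.1]
scene orange [249 196  16  15 160] [256.3 203.1]
scene yellow [204 206  16  20 199] [210.9 215.9]
scene yellow [328 230  33  30 533] [344.3 244.1]
scene blue [292 130  12  19 176] [297.7 138.6]
scene blue [347 177  27  29 172] [359.7 190.6]
scene blue [337 204  11  15  74] [341.3 211.2]
scene blue [312 231  12  12  68] [318.  236.2]
scene blue [269 243  46  49 471] [291.4 266.9]
scene green [  194   137   176   147 11625] [283.4 206.4]
```

View pics/top0_crop.png

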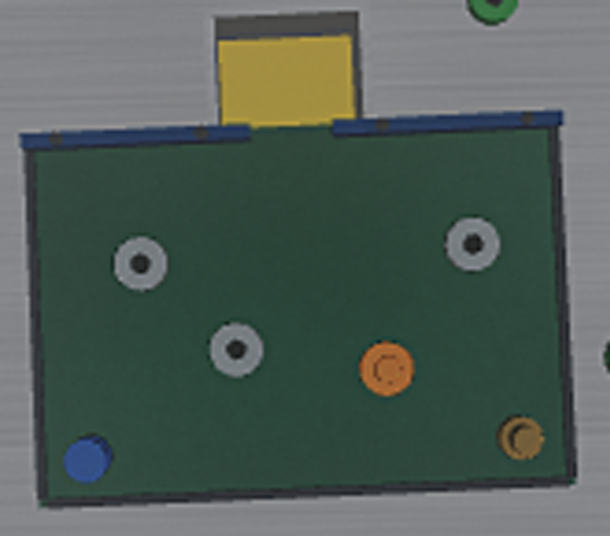

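```bash
python3 - <<'E'
from h import *
T=env.calibration("top");S=env.calibration("scene")
f=lambda x,y:(255+x/3.7-.37,130+y/3.7-.37)
pts=[((20,134),.078,(58,150)),((563,111),.078,(58,-150)),((41,506),.066,(-150,150)),((576,483),.066,(-150,-150)),((250,125),.078,(58,23)),((333,120),.078,(58,-23))]
W=np.array([onz(T,f(*p),z)[:2] for p,z,_ in pts]);L=np.array([l for *_,l in pts])/1000.
mw,ml=W.mean(0),L.mean(0)
a=np.arctan2(*(np.sum((L-ml)[:,0]*(W-mw)[:,1]-(L-ml)[:,1]*(W-mw)[:,0]),np.sum((L-ml)*(W-mw))))
R=np.array([[np.cos(a),-np.sin(a)],[np.sin(a),np.cos(a)]]);t=mw-R@ml
print("yaw deg",np.degrees(a),"org",t,"res mm",((W-(L@R.T+t))*1000).round(1).tolist())
for nm,l in [("gate",(.05,0)),("slot",(.088,0))]: print(nm,R@np.array(l)+t)
P={"L":((292.5,200.8),(328.4,174.2)),"M":((318.4,224.2),(291.5,177.7)),"R":((382.4,195.5),(263.1,241.1)),"cap":((359,229.2),(256.3,203.1)),
"stop":((278.2,253.8),(297.7,138.6)),"fit":((395.6,248),(210.9,215.9))}
for k,(p,q) in P.items():
    X=tri(T,p,S,q); Z=onz(T,p,.074); Zs=onz(S,q,.074)
    print(k,"tri",X.round(4),"z74 top",Z[:2].round(4),"scene",Zs[:2].round(4),"local mm",(1000*R.T@(Z[:2]-t)).round(1))
np.savez("tray.npz",R=R,t=t)
E
```

```text
yaw deg 1.2671550366412336 org [ 0.60332808 -0.07256622] res mm [[-0.3, 0.3], [-1.0, 0.0], [1.4, -1.6], [1.2, 1.2], [-1.0, 0.0], [-0.3, 0.1]]
gate [ 0.65331586 -0.07146051]
slot [ 0.69130656 -0.07062017]
L tri [0.5852 0.0147 0.0719] z74 top [0.5848 0.0142] scene [0.5867 0.0138] local mm [-16.6  87.2]
M tri [ 0.5362 -0.0374  0.072 ] z74 top [ 0.5358 -0.0378] scene [ 0.5378 -0.038 ] local mm [-66.7  36.2]
R tri [ 0.592  -0.1699  0.0716] z74 top [ 0.5916 -0.17  ] scene [ 0.5936 -0.1702] local mm [-13.9 -97.1]
cap tri [ 0.524  -0.1205  0.0676] z74 top [ 0.5239 -0.1204] scene [ 0.5283 -0.1225] local mm [-80.5 -46.1]
stop tri [0.4777 0.0456 0.0744] z74 top [0.4774 0.0454] scene [0.4778 0.0463] local mm [-123.3  120.7]
fit tri [ 0.4842 -0.1937  0.0723] z74 top [ 0.4841 -0.1939] scene [ 0.4858 -0.1937] local mm [-121.9 -118.6]
```

Heights triangulate to 72–74 mm, so the positions are consistent. The objects meant are the three grey discs on the deck. The green rings off the tray are the look-alikes, and the crop above confirms this.

The plan is to push each disc with the fingers slightly open as a cradle. M goes first, straight to the gate, then L and R.

servo_tool --increments '[{"x": 0.45, "y": -1, "az": 0.5, "claw": 0.8}, {"x": 0.45, "y": -1, "az": 0.5, "claw": 0.8}, {"x": 0.45, "y": -1, "az": 0.5, "claw": 0.8}, {"x": 0.45, "y": -1, "az": 0.5, "claw": 0.8}, {"x": 0.45, "y": -1, "az": 0.5, "claw": 0.8}]'

```text
schema error: expected keys claw, x, y, z, ax, ay, az
```

servo_tool --increments '[{"x": 0.45, "y": -1, "az": 0.5, "claw": 0.8}, {"x": 0.45, "y": -1, "az": 0.5, "claw": 0.8}, {"x": 0.45, "y": -1, "claw": 0.8}, {"x": 0.45, "y": -1, "claw": 0.8}, {"x": 0.45, "y": -1, "claw": 0.8}]'

```text
schema error: expected keys claw, x, y, z, ax, ay, az
```

servo_tool --increments '[{"x": 0.45, "y": -1, "claw": 0.8}, {"x": 0.45, "y": -1, "claw": 0.8}, {"x": 0.45, "y": -1, "claw": 0.8}, {"x": 0.45, "y": -1, "claw": 0.8}, {"x": 0.45, "y": -1, "claw": 0.8}]'

```text
schema error: expected keys claw, x, y, z, ax, ay, az
```

servo_tool --increments '[{"x": 0.45, "y": -1, "z": -1, "claw": 0.8}, {"x": 0.45, "y": -1, "z": -1, "claw": 0.8}, {"x": 0.45, "y": -1, "z": -1, "claw": 0.8}, {"x": 0.45, "y": -1, "claw": 0.8}, {"x": 0.45, "y": -1, "claw": 0.8}]'

```text
schema error: expected keys claw, x, y, z, ax, ay, az
```

All keys are required.

servo_tool --increments '[{"claw": 0.8, "x": 0.45, "y": -1, "z": 0, "ax": 0, "ay": 0, "az": 0.5}, {"claw": 0.8, "x": 0.45, "y": -1, "z": 0, "ax": 0, "ay": 0, "az": 0.5}, {"claw": 0.8, "x": 0.45, "y": -1, "z": 0, "ax": 0, "ay": 0, "az": 0.5}, {"claw": 0.8, "x": 0.45, "y": -1, "z": 0, "ax": 0, "ay": 0, "az": 0.5}, {"claw": 0.8, "x": 0.45, "y": -1, "z": 0, "ax": 0, "ay": 0, "az": 0.5}]'

```text
clock: 0.65
tcp_pos: [0.3147, 0.3877, 0.248]
orientation: [-0.0, 0.057, 0.998, -0.0]
wrist_force: [1.0, -0.1, 0.9]
finger_gap: 0.0171
```

servo_tool --increments '[{"claw": 0.8, "x": 0.45, "y": -1, "z": 0, "ax": 0, "ay": 0, "az": 0.5}, {"claw": 0.8, "x": 0.45, "y": -1, "z": 0, "ax": 0, "ay": 0, "az": 0.5}, {"claw": 0.8, "x": 0.45, "y": -1, "z": 0, "ax": 0, "ay": 0, "az": 0}, {"claw": 0.8, "x": 0.45, "y": -1, "z": 0, "ax": 0, "ay": 0, "az": 0}, {"claw": 0.8, "x": 0.45, "y": -1, "z": 0, "ax": 0, "ay": 0, "az": 0}]'

```text
clock: 1.15
tcp_pos: [0.3709, 0.2627, 0.2481]
orientation: [-0.0, -0.012, 1.0, -0.0]
wrist_force: [0.4, 0.2, 0.7]
finger_gap: 0.0174
```

servo_tool --increments '[{"claw": 0.8, "x": 0.45, "y": -1, "z": 0, "ax": 0, "ay": 0, "az": 0}, {"claw": 0.8, "x": 0.45, "y": -1, "z": 0, "ax": 0, "ay": 0, "az": 0}, {"claw": 0.8, "x": 0.45, "y": -1, "z": 0, "ax": 0, "ay": 0, "az": 0}, {"claw": 0.8, "x": 0.45, "y": -1, "z": 0, "ax": 0, "ay": 0, "az": 0}, {"claw": 0.8, "x": 0.45, "y": -1, "z": 0, "ax": 0, "ay": 0, "az": 0}]'

```text
clock: 1.65
tcp_pos: [0.4271, 0.1377, 0.2481]
orientation: [-0.0, -0.011, 1.0, 0.0]
wrist_force: [0.5, -0.2, -0.1]
finger_gap: 0.0172
```

servo_tool --increments '[{"claw": 0.8, "x": 0.45, "y": -1, "z": -1, "ax": 0, "ay": 0, "az": 0}, {"claw": 0.8, "x": 0.45, "y": -1, "z": -1, "ax": 0, "ay": 0, "az": 0}, {"claw": 0.8, "x": 0.45, "y": -1, "z": -1, "ax": 0, "ay": 0, "az": 0}, {"claw": 0.8, "x": 0.45, "y": -1, "z": 0, "ax": 0, "ay": 0, "az": 0}, {"claw": 0.8, "x": 0.45, "y": -1, "z": 0, "ax": 0, "ay": 0, "az": 0}]'

```text
clock: 2.15
tcp_pos: [0.4826, 0.0128, 0.172]
orientation: [-0.001, -0.011, 1.0, 0.0]
wrist_force: [1.0, -0.2, 0.3]
finger_gap: 0.0175
```

```bash
cat > st.py <<'E'
import sys
from h import *
from scipy.spatial.transform import Rotation as Ro
d=np.load("tray.npz");R,t=d["R"],d["t"]
def st():
    s=env.get_state();q=s["orientation"];r=Ro.from_quat([q[1],q[2],q[3],q[0]]).as_matrix()
    y=r[:,1]; y=y if y[1]>0 else -y
    l=1000*R.T@(s["tcp_pos"][:2]-t)
    print("t %.2f tcp"%s["clock"],s["tcp_pos"].round(4),"local",l.round(1),"heading world %.1f"%np.degrees(np.arctan2(-y[0],y[1])),"zaxis",r[:,2].round(3),"gap %.4f"%s["finger_gap"],"F",s["wrist_force"].round(1),"q",s["joint_pos"].round(2))
    return s,r
def pic(n,f,box=None,sc=1):
    im=env.read_camera(n)[:,:,::-1]
    if box: x0,y0,x1,y1=box; im=im[y0:y1,x0:x1]
    cv2.imwrite(f,cv2.resize(im,None,fx=sc,fy=sc,interpolation=cv2.INTER_CUBIC))
def discs():
    "top-view steel blobs in local mm"
    T=env.calibration("top"); im=env.read_camera("top")[:,:,::-1]
    h=cv2.cvtColor(np.ascontiguousarray(im),cv2.COLOR_BGR2HSV)
    for lab,m in (("steel",(h[...,1]<50)&(h[...,2]>110)),("orange",(h[...,0]<18)&(h[...,1]>150)&(h[...,2]>90))):
        m=m.astype(np.uint8); mm=np.zeros_like(m); mm[130:275,263:410]=m[130:275,263:410]
        k,l,s,c=cv2.connectedComponentsWithStats(mm)
        for i in range(1,k):
            if 40<=s[i,4]<=400:
                X=onz(T,c[i],.074)[:2]; print(lab,s[i,4],c[i].round(1),"local",(1000*R.T@(X-t)).round(1))
    return im
E
python3 - <<'E'
from st import *
st(); pic("wrist","pics/w1.png"); pic("scene","pics/s1.png")
M=lambda *l:(R@np.array(l)/1000+t).round(4)
print(M(-100,36),M(-67,36))
E
```

```text
t 2.15 tcp [0.4826 0.0128 0.172 ] local [-118.8   88. ] heading world 1.3 zaxis [-0.003  0.001 -1.   ] gap 0.0175 F [ 1.  -0.2  0.3] q [-0.14  0.18 -0.32  1.07  0.   -0.16]
[ 0.5026 -0.0388] [ 0.5355 -0.0381]
```

View pics/w1.png

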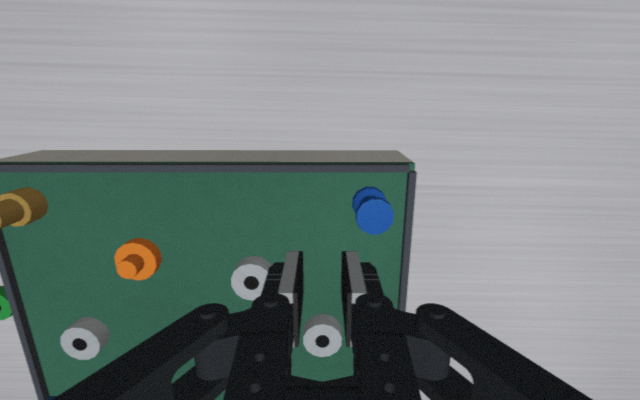

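View pics/s1.png

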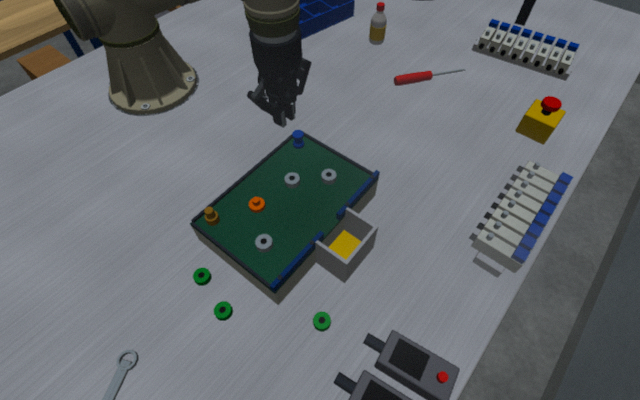

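servo_tool --increments '[{"claw": 0.8, "x": 0.34, "y": -1, "z": 0, "ax": 0, "ay": 0, "az": 0}, {"claw": 0.8, "x": 0.34, "y": -1, "z": 0, "ax": 0, "ay": 0, "az": 0}, {"claw": 0.8, "x": 0, "y": -0.07, "z": -1, "ax": 0, "ay": 0, "az": 0}, {"claw": 0.8, "x": 0, "y": 0, "z": -1, "ax": 0, "ay": 0, "az": 0}, {"claw": 0.8, "x": 0, "y": 0, "z": -1, "ax": 0, "ay": 0, "az": 0}]'

```text
clock: 2.75
tcp_pos: [0.5001, -0.0377, 0.0976]
orientation: [0.0, -0.011, 1.0, 0.0]
wrist_force: [0.4, 0.2, 0.1]
finger_gap: 0.0173
```

servo_tool --increments '[{"claw": 0.8, "x": 0, "y": 0, "z": -0.4, "ax": 0, "ay": 0, "az": 0}, {"claw": 0.8, "x": 0, "y": 0, "z": 0, "ax": 0, "ay": 0, "az": 0}]'

```text
clock: 2.95
tcp_pos: [0.4988, -0.0372, 0.087]
orientation: [-0.002, -0.012, 1.0, 0.001]
wrist_force: [-0.4, 0.9, 0.2]
finger_gap: 0.0172
```

```bash
python3 - <<'E'
from st import *
st(); pic("wrist","pics/w2.png"); pic("scene","pics/s2.png",(190,90,390,240),4);discs()
E
```

```text
t 2.95 tcp [ 0.4988 -0.0372  0.087 ] local [-103.7   37.7] heading world 1.3 zaxis [-0.003  0.001 -1.   ] gap 0.0172 F [-0.4  0.9  0.2] q [-0.24  0.28 -0.41  0.88  0.   -0.26]
steel 124 [382.3 195.5] local [-13.8 -97. ]
steel 127 [292.5 200.8] local [-16.6  87.1]
steel 234 [357.2 267.9] local [-158.7  -38.7]
orange 112 [359.3 227.5] local [-77.1 -46.8]
```

View pics/w2.png

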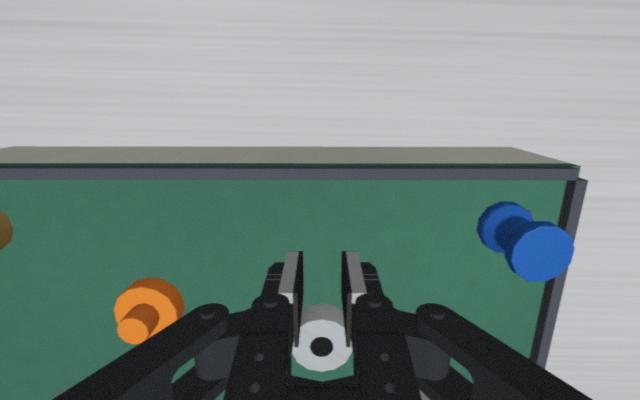

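View pics/s2.png

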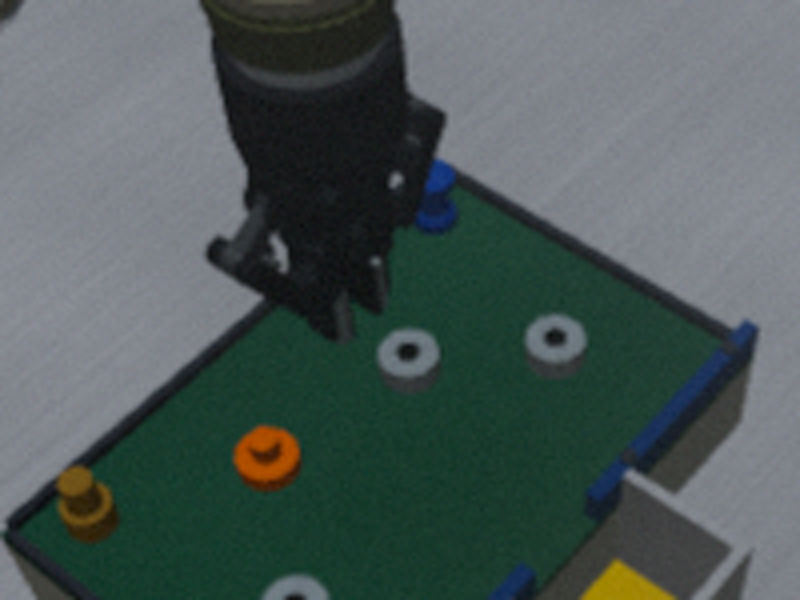

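```bash
python3 - <<'E'
from st import *
S=env.calibration("scene")
for p in ((276.2,174.8),(285,166.8)):
  for z in (.062,.066,.07,.074,.078): print(p,z,(1000*R.T@(onz(S,p,z)[:2]-t)).round(1))
E
```

```text
(276.2, 174.8) 0.062 [-100.1   29.4]
(276.2, 174.8) 0.066 [-97.6  27.3]
(276.2, 174.8) 0.07 [-95.1  25.2]
(276.2, 174.8) 0.074 [-92.6  23.1]
(276.2, 174.8) 0.078 [-90.1  21. ]
(285, 166.8) 0.062 [-100.2   55.4]
(285, 166.8) 0.066 [-97.7  53.1]
(285, 166.8) 0.07 [-95.2  50.8]
(285, 166.8) 0.074 [-92.7  48.6]
(285, 166.8) 0.078 [-90.2  46.3]
```

servo_tool --increments '[{"claw": 0.8, "x": 0, "y": -0.06, "z": -0.28, "ax": 0, "ay": 0, "az": 0}, {"claw": 0.8, "x": 0, "y": 0, "z": -0.08, "ax": 0, "ay": 0, "az": 0}, {"claw": 0.8, "x": 0, "y": 0, "z": 0, "ax": 0, "ay": 0, "az": 0}]'

```text
clock: 3.4
tcp_pos: [0.5001, -0.0395, 0.0792]
orientation: [-0.0, -0.011, 1.0, 0.0]
wrist_force: [0.3, 0.5, 1.1]
finger_gap: 0.0171
```

```bash
python3 - <<'E'
from st import *
st(); pic("scene","pics/s3.png",(230,120,330,195),8)
E
```

```text
t 3.40 tcp [ 0.5001 -0.0395  0.0792] local [-102.4   35.3] heading world 1.3 zaxis [-0.  0. -1.] gap 0.0171 F [0.3 0.5 1.1] q [-0.24  0.29 -0.42  0.86  0.   -0.26]
```

View pics/s3.png

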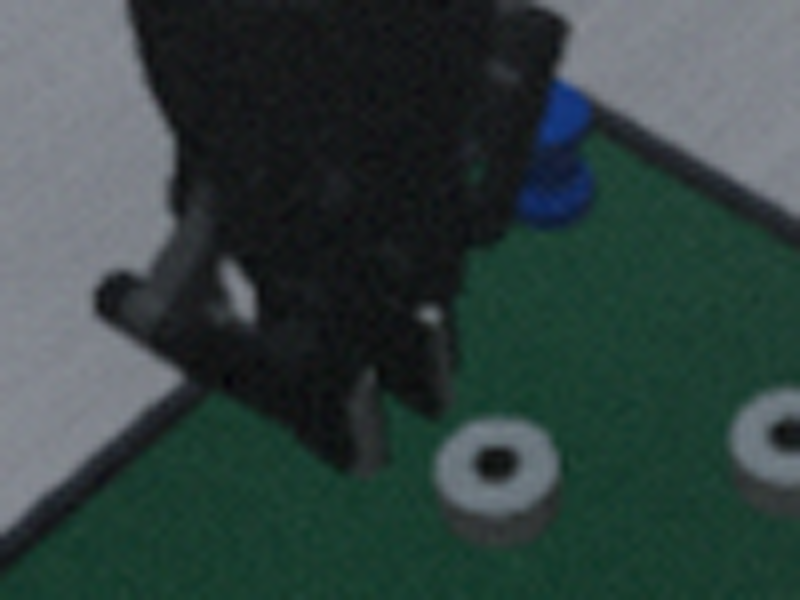

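servo_tool --increments '[{"claw": 0.8, "x": 0.3, "y": 0.03, "z": 0, "ax": 0, "ay": 0, "az": 0}, {"claw": 0.8, "x": 0.3, "y": 0.02, "z": 0, "ax": 0, "ay": 0, "az": 0}, {"claw": 0.8, "x": 0.3, "y": 0, "z": 0, "ax": 0, "ay": 0, "az": 0}, {"claw": 0.8, "x": 0.2, "y": 0, "z": 0, "ax": 0, "ay": 0, "az": 0}, {"claw": 0.8, "x": 0, "y": 0, "z": 0, "ax": 0, "ay": 0, "az": 0}]'

```text
clock: 3.95
tcp_pos: [0.5289, -0.0383, 0.0793]
orientation: [0.0, -0.012, 1.0, -0.0]
wrist_force: [-0.4, -0.8, -1.0]
finger_gap: 0.0169
```

```bash
python3 - <<'E'
from st import *
st(); pic("scene","pics/s4.png",(230,120,330,195),8);pic("wrist","pics/w4.png")
E
```

```text
t 3.95 tcp [ 0.5289 -0.0383  0.0793] local [-73.6  35.9] heading world 1.3 zaxis [ 0.001 -0.    -1.   ] gap 0.0169 F [-0.4 -0.8 -1. ] q [-0.22  0.34 -0.35  0.88  0.   -0.25]
```

View pics/s4.png

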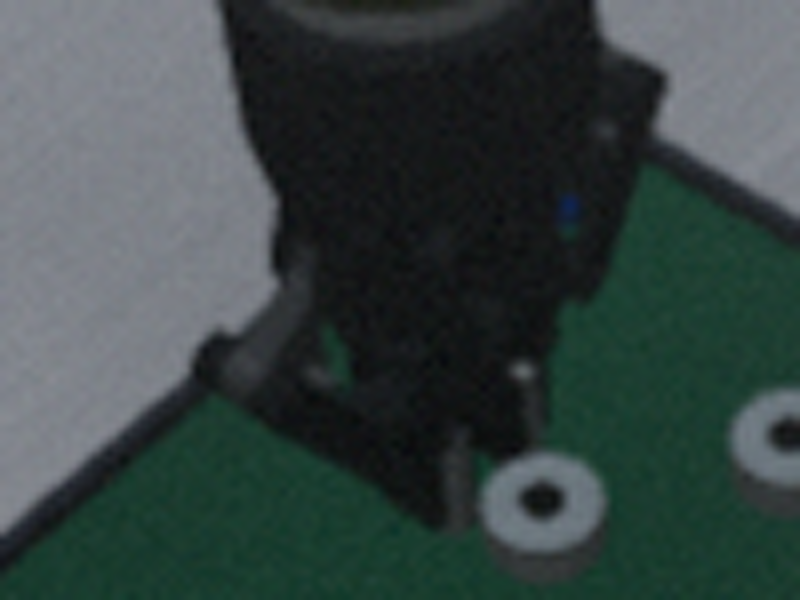

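View pics/w4.png

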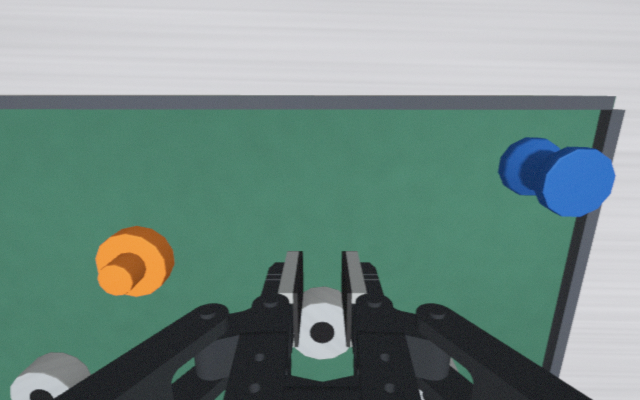

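```bash
cat >> st.py <<'E'
def sdiscs(f=None,box=(180,120,390,300)):
    S=env.calibration("scene"); im=np.ascontiguousarray(env.read_camera("scene")[:,:,::-1])
    h=cv2.cvtColor(im,cv2.COLOR_BGR2HSV); x0,y0,x1,y1=box
    m=((h[...,1]<50)&(h[...,2]>110)).astype(np.uint8); mm=np.zeros_like(m); mm[y0:y1,x0:x1]=m[y0:y1,x0:x1]
    k,l,s,c=cv2.connectedComponentsWithStats(mm)
    for i in range(1,k):
        if 40<=s[i,4]<=300:
            X=onz(S,c[i],.074)[:2]; print("scene disc",s[i,4],c[i].round(1),"local",(1000*R.T@(X-t)-[2,-.2]).round(1))
    if f: cv2.imwrite(f,cv2.resize(im[y0:y1,x0:x1],None,fx=3.3,fy=3.3,interpolation=cv2.INTER_CUBIC))
E
python3 - <<'E'
from st import *
sdiscs()
E
```

```text
scene disc 92 [328.4 174.2] local [-16.6  86.9]
scene disc 98 [297.2 182.3] local [-50.8  34.6]
scene disc 142 [263.3 241. ] local [-13.6 -96.9]
```

servo_tool --increments '[{"claw": 0.8, "x": 0.35, "y": -0.06, "z": 0, "ax": 0, "ay": 0, "az": 0}, {"claw": 0.8, "x": 0.35, "y": -0.13, "z": 0, "ax": 0, "ay": 0, "az": 0}, {"claw": 0.8, "x": 0.35, "y": -0.13, "z": 0, "ax": 0, "ay": 0, "az": 0}, {"claw": 0.8, "x": 0.35, "y": -0.13, "z": 0, "ax": 0, "ay": 0, "az": 0}, {"claw": 0.8, "x": 0.35, "y": -0.13, "z": 0, "ax": 0, "ay": 0, "az": 0}]'

```text
clock: 4.6
tcp_pos: [0.5725, -0.0531, 0.0792]
orientation: [0.0, -0.011, 1.0, 0.0]
wrist_force: [0.2, -0.1, -0.1]
finger_gap: 0.0171
```

```bash
python3 - <<'E'
from st import *
st(); sdiscs()
E
```

```text
t 4.60 tcp [ 0.5725 -0.0531  0.0792] local [-30.4  20.1] heading world 1.3 zaxis [ 0.  0. -1.] gap 0.0171 F [ 0.2 -0.1 -0.1] q [-0.23  0.42 -0.23  0.92  0.   -0.25]
scene disc 94 [328.4 174.2] local [-16.6  86.9]
scene disc 105 [309.3 199.3] local [-7.7 18.6]
scene disc 142 [263.2 241. ] local [-13.8 -97. ]
```

servo_tool --increments '[{"claw": 0.8, "x": 0.37, "y": -0.14, "z": 0, "ax": 0, "ay": 0, "az": 0}, {"claw": 0.8, "x": 0.37, "y": -0.14, "z": 0, "ax": 0, "ay": 0, "az": 0}, {"claw": 0.8, "x": 0.37, "y": -0.14, "z": 0, "ax": 0, "ay": 0, "az": 0}, {"claw": 0.8, "x": 0.37, "y": -0.14, "z": 0, "ax": 0, "ay": 0, "az": 0}, {"claw": 0.8, "x": 0.3, "y": -0.14, "z": 0, "ax": 0, "ay": 0, "az": 0}]'

```text
clock: 5.15
tcp_pos: [0.617, -0.0706, 0.0793]
orientation: [0.0, -0.011, 1.0, 0.0]
wrist_force: [-1.4, 1.5, -0.2]
finger_gap: 0.0169
```

```bash
python3 - <<'E'
from st import *
st(); sdiscs("pics/s5.png")
E
```

```text
t 5.15 tcp [ 0.617  -0.0706  0.0793] local [13.7  1.7] heading world 1.3 zaxis [ 0.  0. -1.] gap 0.0169 F [-1.4  1.5 -0.2] q [-0.24  0.5  -0.11  0.97  0.   -0.27]
scene disc 122 [321.9 218.4] local [36.2  0.7]
scene disc 145 [263.3 241. ] local [-13.7 -96.9]
```

View pics/s5.png

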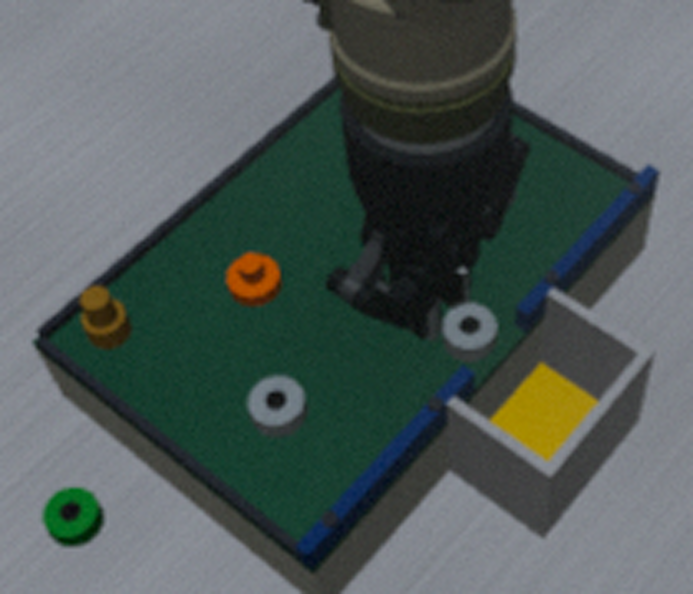

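```bash
python3 - <<'E'
from st import *
S=env.calibration("scene")
for p in ((256,164.5),(259,166),(284,185),(287,185.5)):
    o,d=ray(S,p)
    for xl in (-84,-73.6,-63):
        zs=np.linspace(.05,.15,2001); L=np.array([1000*R.T@((o+d*(z-o[2])/d[2])[:2]-t) for z in zs]); i=np.argmin(abs(L[:,0]-xl)); print(p,xl,"y %.1f z %.4f"%(L[i,1],zs[i]))
E
```

```text
(256, 164.5) -84 y -21.7 z 0.1500
(256, 164.5) -73.6 y -21.7 z 0.1500
(256, 164.5) -63 y -21.7 z 0.1500
(259, 166) -84 y -18.4 z 0.1451
(259, 166) -73.6 y -21.0 z 0.1500
(259, 166) -63 y -21.0 z 0.1500
(284, 185) -84 y 26.3 z 0.0500
(284, 185) -73.6 y 22.3 z 0.0579
(284, 185) -63 y 12.9 z 0.0762
(287, 185.5) -84 y 29.0 z 0.0500
(287, 185.5) -73.6 y 29.0 z 0.0500
(287, 185.5) -63 y 20.3 z 0.0670
```

servo_tool --increments '[{"claw": 0.87, "x": 0, "y": -0.02, "z": 0, "ax": 0, "ay": 0, "az": 0}, {"claw": 0.87, "x": 0.28, "y": -0.02, "z": 0, "ax": 0, "ay": 0, "az": 0}, {"claw": 0.87, "x": 0.28, "y": 0, "z": 0, "ax": 0, "ay": 0, "az": 0}, {"claw": 0.87, "x": 0.28, "y": 0, "z": 0, "ax": 0, "ay": 0, "az": 0}, {"claw": 0.87, "x": 0.28, "y": 0, "z": 0, "ax": 0, "ay": 0, "az": 0}]'

```text
clock: 5.7
tcp_pos: [0.6447, -0.0711, 0.0795]
orientation: [0.0, -0.012, 1.0, 0.0]
wrist_force: [-1.0, 0.3, 1.4]
finger_gap: 0.0112
```

```bash
python3 - <<'E'
from st import *
st(); sdiscs("pics/s6.png")
E
```

```text
t 5.70 tcp [ 0.6447 -0.0711  0.0795] local [41.4  0.5] heading world 1.3 zaxis [ 0.  0. -1.] gap 0.0112 F [-1.   0.3  1.4] q [-0.23  0.54 -0.02  1.    0.   -0.26]
scene disc 90 [304.  124.5] local [-141.4  161.6]
scene disc 137 [335.2 228.8] local [67.6 -1.5]
scene disc 148 [263.4 240.9] local [-13.7 -96.7]
```

View pics/s6.png

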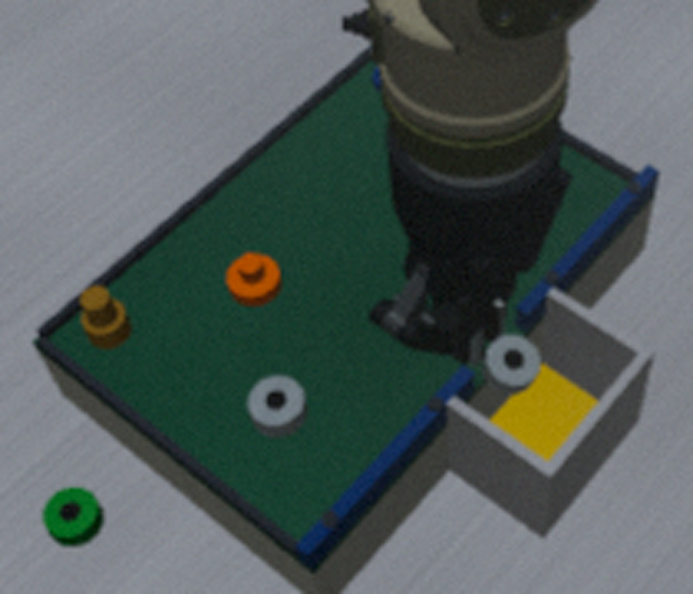

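servo_tool --increments '[{"claw": 0.87, "x": 0.1, "y": 0, "z": 0, "ax": 0, "ay": 0, "az": 0}, {"claw": 0.87, "x": 0, "y": 0, "z": 0, "ax": 0, "ay": 0, "az": 0}, {"claw": 0.87, "x": -0.5, "y": 0, "z": 0, "ax": 0, "ay": 0, "az": 0}, {"claw": 0.8, "x": -0.5, "y": 0, "z": 0.5, "ax": 0, "ay": 0, "az": 0}, {"claw": 0.8, "x": -0.6, "y": 0, "z": 1, "ax": 0, "ay": 0, "az": 0}]'

```text
clock: 6.25
tcp_pos: [0.6044, -0.0708, 0.1149]
orientation: [-0.002, -0.011, 1.0, 0.001]
wrist_force: [0.1, 0.4, -0.4]
finger_gap: 0.0168
```

```bash
python3 - <<'E'
from st import *
st(); sdiscs("pics/s7.png")
E
```

```text
t 6.25 tcp [ 0.6044 -0.0708  0.1149] local [1.1 1.7] heading world 1.3 zaxis [-0.005  0.001 -1.   ] gap 0.0168 F [ 0.1  0.4 -0.4] q [-0.25  0.45 -0.09  1.04  0.   -0.27]
scene disc 67 [330.1 174.8] local [-13.2  87.9]
scene disc 145 [263.2 241. ] local [-13.8 -97. ]
```

View pics/s7.png

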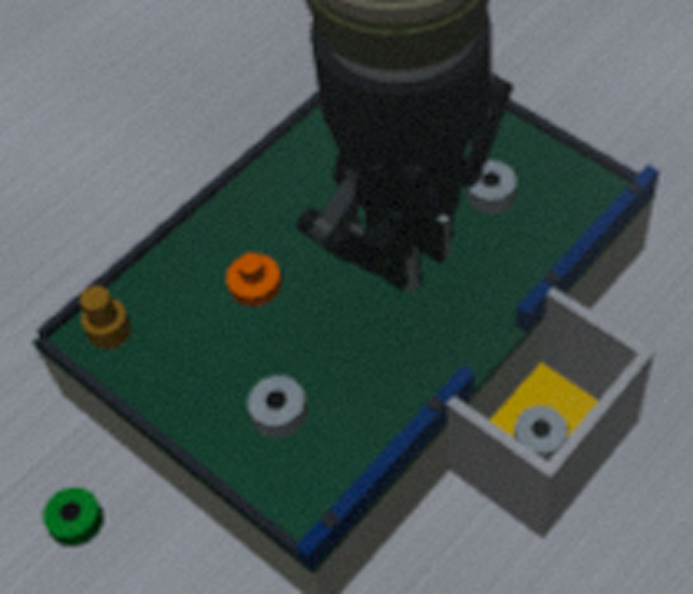

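Disc M is flat in the slot at crop (540,428). Disc L is next. I rotate the hand to face about −65° and go behind it.

servo_tool --increments '[{"claw": 0.8, "x": -0.16, "y": 0.52, "z": 0, "ax": 0, "ay": 0, "az": -0.9}, {"claw": 0.8, "x": -0.16, "y": 0.52, "z": 0, "ax": 0, "ay": 0, "az": -0.9}, {"claw": 0.8, "x": -0.16, "y": 0.52, "z": 0, "ax": 0, "ay": 0, "az": -0.9}, {"claw": 0.8, "x": -0.16, "y": 0.52, "z": 0, "ax": 0, "ay": 0, "az": -0.9}, {"claw": 0.8, "x": -0.16, "y": 0.52, "z": 0, "ax": 0, "ay": 0, "az": -0.9}]'

```text
clock: 6.8
tcp_pos: [0.5863, -0.0058, 0.117]
orientation: [0.0, 0.301, 0.954, 0.0]
wrist_force: [0.3, -0.0, -0.6]
finger_gap: 0.0169
```

servo_tool --increments '[{"claw": 0.8, "x": -0.16, "y": 0.52, "z": 0, "ax": 0, "ay": 0, "az": -0.9}, {"claw": 0.8, "x": -0.16, "y": 0.52, "z": 0, "ax": 0, "ay": 0, "az": -0.9}, {"claw": 0.8, "x": -0.16, "y": 0.52, "z": 0, "ax": 0, "ay": 0, "az": -0.9}, {"claw": 0.8, "x": -0.16, "y": 0.52, "z": 0, "ax": 0, "ay": 0, "az": -0.9}, {"claw": 0.8, "x": 0, "y": 0, "z": 0, "ax": 0, "ay": 0, "az": 0}]'

```text
clock: 7.3
tcp_pos: [0.5699, 0.047, 0.117]
orientation: [-0.0, 0.525, 0.851, 0.0]
wrist_force: [-0.4, 0.1, -0.2]
finger_gap: 0.0173
```

```bash
python3 - <<'E'
from st import *
st(); sdiscs("pics/s8.png"); pic("wrist","pics/w8.png")
E
```

```text
t 7.30 tcp [0.5699 0.047  0.117 ] local [-30.8 120.3] heading world -63.4 zaxis [-0.  0. -1.] gap 0.0173 F [-0.4  0.1 -0.2] q [-0.06  0.38 -0.19  1.    0.    1.05]
scene disc 50 [351.6 124.8] local [-61.2 224. ]
scene disc 133 [333.4 137.4] local [-69.  170.5]
scene disc 93 [328.4 174.3] local [-16.6  86.7]
scene disc 143 [263.3 241. ] local [-13.7 -96.9]
```

View pics/w8.png

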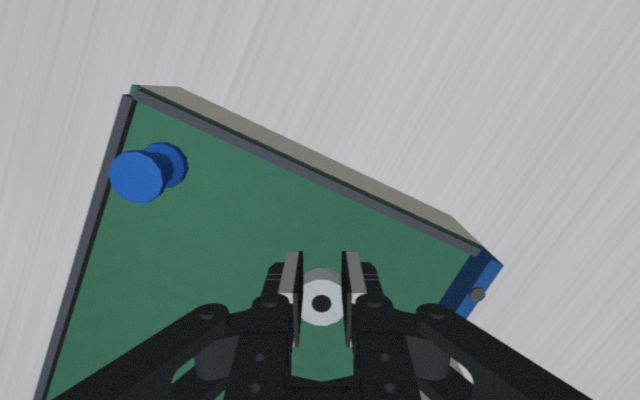

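View pics/s8.png

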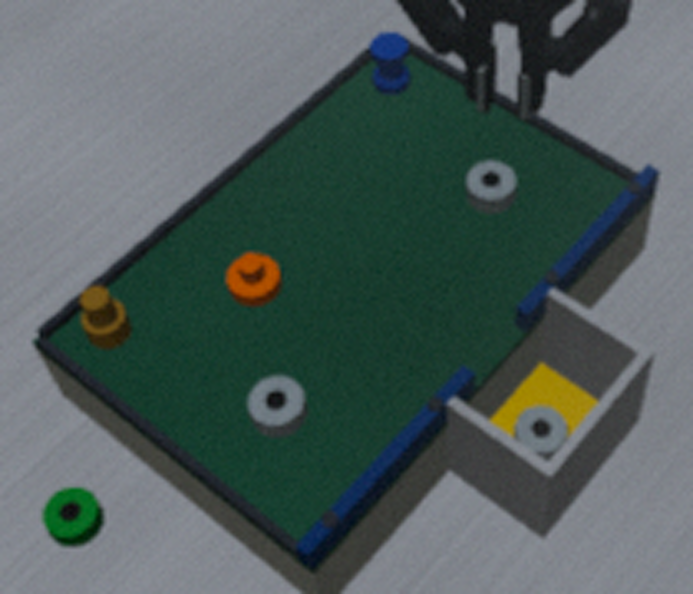

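servo_tool --increments '[{"claw": 0.8, "x": 0, "y": 0, "z": -0.7, "ax": 0, "ay": 0, "az": 0}, {"claw": 0.8, "x": 0, "y": 0, "z": -0.6, "ax": 0, "ay": 0, "az": 0}, {"claw": 0.8, "x": 0, "y": 0, "z": -0.2, "ax": 0, "ay": 0, "az": 0}, {"claw": 0.8, "x": 0.1, "y": -0.2, "z": 0, "ax": 0, "ay": 0, "az": 0}, {"claw": 0.8, "x": 0.13, "y": -0.27, "z": 0, "ax": 0, "ay": 0, "az": 0}]'

```text
clock: 7.9
tcp_pos: [0.5768, 0.0335, 0.0798]
orientation: [0.0, 0.526, 0.851, 0.0]
wrist_force: [-0.3, -0.4, 0.3]
finger_gap: 0.0172
```

servo_tool --increments '[{"claw": 0.8, "x": 0.17, "y": -0.36, "z": 0, "ax": 0, "ay": 0, "az": 0}, {"claw": 0.8, "x": 0.17, "y": -0.36, "z": 0, "ax": 0, "ay": 0, "az": 0}, {"claw": 0.8, "x": 0.17, "y": -0.36, "z": 0, "ax": 0, "ay": 0, "az": 0}, {"claw": 0.8, "x": 0.1, "y": -0.2, "z": 0, "ax": 0, "ay": 0, "az": 0}]'

```text
clock: 8.3
tcp_pos: [0.5923, 0.0008, 0.0797]
orientation: [0.0, 0.527, 0.85, 0.0]
wrist_force: [0.0, 1.2, 1.2]
finger_gap: 0.0171
```

```bash
python3 - <<'E'
from st import *
st(); sdiscs("pics/s9.png")
E
```

```text
t 8.30 tcp [0.5923 0.0008 0.0797] local [-9.4 73.6] heading world -63.5 zaxis [ 0.001  0.    -1.   ] gap 0.0171 F [0.  1.2 1.2] q [-0.13  0.45 -0.19  0.94  0.    0.97]
scene disc 99 [323.5 190.1] local [-0.3 51.2]
scene disc 144 [263.3 241.1] local [-13.6 -97. ]
```

View pics/s9.png

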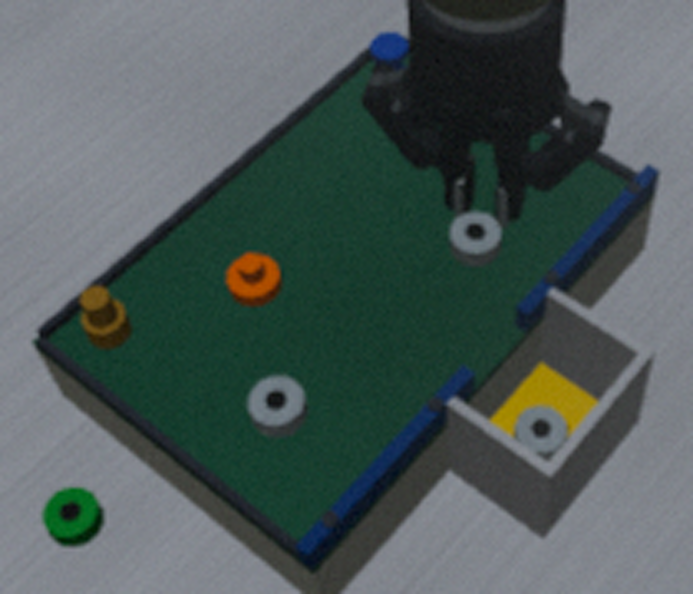

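servo_tool --increments '[{"claw": 0.8, "x": 0.15, "y": -0.35, "z": 0, "ax": 0, "ay": 0, "az": 0}, {"claw": 0.8, "x": 0.17, "y": -0.4, "z": 0, "ax": 0, "ay": 0, "az": 0}, {"claw": 0.8, "x": 0.17, "y": -0.4, "z": 0, "ax": 0, "ay": 0, "az": 0}, {"claw": 0.8, "x": 0.17, "y": -0.4, "z": 0, "ax": 0, "ay": 0, "az": 0}, {"claw": 0.8, "x": 0.15, "y": -0.35, "z": 0, "ax": 0, "ay": 0, "az": 0}]'

```text
clock: 8.85
tcp_pos: [0.6122, -0.0465, 0.0794]
orientation: [0.0, 0.526, 0.85, 0.0]
wrist_force: [-0.6, 0.7, 1.2]
finger_gap: 0.0171
```

```bash
python3 - <<'E'
from st import *
st(); sdiscs()
E
```

```text
t 8.85 tcp [ 0.6122 -0.0465  0.0794] local [ 9.5 25.9] heading world -63.5 zaxis [ 0.  0. -1.] gap 0.0171 F [-0.6  0.7  1.2] q [-0.21  0.48 -0.13  0.96  0.    0.9 ]
scene disc 119 [315.3 212.1] local [18.6  3.7]
scene disc 142 [263.3 241.1] local [-13.7 -97. ]
```

servo_tool --increments '[{"claw": 0.8, "x": -0.17, "y": 0.36, "z": 0, "ax": 0, "ay": 0, "az": 0}, {"claw": 0.8, "x": -0.18, "y": 0.36, "z": 0.5, "ax": 0, "ay": 0, "az": 0}, {"claw": 0.8, "x": 0, "y": 0, "z": 1, "ax": 0, "ay": 0, "az": 0}, {"claw": 0.8, "x": -0.08, "y": -0.18, "z": 0, "ax": 0, "ay": 0, "az": 0.9}, {"claw": 0.8, "x": -0.08, "y": -0.18, "z": 0, "ax": 0, "ay": 0, "az": 0.9}]'

```text
clock: 9.4
tcp_pos: [0.5992, -0.0351, 0.1189]
orientation: [0.001, 0.412, 0.911, 0.0]
wrist_force: [-0.2, -0.4, -0.1]
finger_gap: 0.017
```

servo_tool --increments '[{"claw": 0.8, "x": -0.08, "y": -0.18, "z": 0, "ax": 0, "ay": 0, "az": 0.9}, {"claw": 0.8, "x": -0.08, "y": -0.18, "z": 0, "ax": 0, "ay": 0, "az": 0.9}, {"claw": 0.8, "x": -0.08, "y": -0.18, "z": 0, "ax": 0, "ay": 0, "az": 0.9}, {"claw": 0.8, "x": -0.08, "y": -0.18, "z": 0, "ax": 0, "ay": 0, "az": 0.9}, {"claw": 0.8, "x": -0.08, "y": -0.18, "z": 0, "ax": 0, "ay": 0, "az": 0.9}]'

```text
clock: 9.9
tcp_pos: [0.5885, -0.0577, 0.1178]
orientation: [0.0, 0.111, 0.994, 0.0]
wrist_force: [-0.5, -1.1, 0.2]
finger_gap: 0.0171
```

servo_tool --increments '[{"claw": 0.8, "x": -0.08, "y": -0.18, "z": 0, "ax": 0, "ay": 0, "az": 0.9}, {"claw": 0.8, "x": -0.08, "y": -0.18, "z": 0, "ax": 0, "ay": 0, "az": 0.9}, {"claw": 0.8, "x": 0, "y": 0, "z": 0, "ax": 0, "ay": 0, "az": 0}]'

```text
clock: 10.2
tcp_pos: [0.5845, -0.0671, 0.1177]
orientation: [0.0, -0.012, 1.0, -0.0]
wrist_force: [-0.8, -0.7, -0.3]
finger_gap: 0.0171
```

```bash
python3 - <<'E'
from st import *
st(); sdiscs()
E
```

```text
t 10.20 tcp [ 0.5845 -0.0671  0.1177] local [-18.7   5.9] heading world 1.4 zaxis [ 0. -0. -1.] gap 0.0171 F [-0.8 -0.7 -0.3] q [-0.25  0.41 -0.15  1.02  0.   -0.27]
scene disc 112 [315.1 212.8] local [19.3  2.3]
scene disc 142 [263.2 241. ] local [-13.8 -97. ]
```

servo_tool --increments '[{"claw": 0.8, "x": 0, "y": -0.14, "z": -0.8, "ax": 0, "ay": 0, "az": 0}, {"claw": 0.8, "x": 0, "y": 0, "z": -0.6, "ax": 0, "ay": 0, "az": 0}, {"claw": 0.8, "x": 0, "y": 0, "z": -0.13, "ax": 0, "ay": 0, "az": 0}, {"claw": 0.8, "x": 0.3, "y": 0, "z": 0, "ax": 0, "ay": 0, "az": 0}, {"claw": 0.8, "x": 0.3, "y": 0, "z": 0, "ax": 0, "ay": 0, "az": 0}]'

```text
clock: 10.75
tcp_pos: [0.6011, -0.0712, 0.0796]
orientation: [0.001, -0.011, 1.0, -0.0]
wrist_force: [0.1, 0.1, 0.2]
finger_gap: 0.0171
```

servo_tool --increments '[{"claw": 0.8, "x": 0.3, "y": -0.03, "z": 0, "ax": 0, "ay": 0, "az": 0}, {"claw": 0.8, "x": 0.3, "y": -0.05, "z": 0, "ax": 0, "ay": 0, "az": 0}]'

```text
clock: 10.95
tcp_pos: [0.6162, -0.0735, 0.0792]
orientation: [0.0, -0.011, 1.0, -0.0]
wrist_force: [-1.7, 0.2, 1.5]
finger_gap: 0.0166
```

```bash
python3 - <<'E'
from st import *
st(); sdiscs("pics/s10.png")
E
```

```text
t 10.95 tcp [ 0.6162 -0.0735  0.0792] local [12.8 -1.2] heading world 1.3 zaxis [ 0.001 -0.    -1.   ] gap 0.0166 F [-1.7  0.2  1.5] q [-0.25  0.49 -0.11  0.97  0.   -0.27]
scene disc 120 [320.3 219.2] local [35.1 -2.3]
scene disc 146 [263.3 241.1] local [-13.7 -97. ]
```

View pics/s10.png

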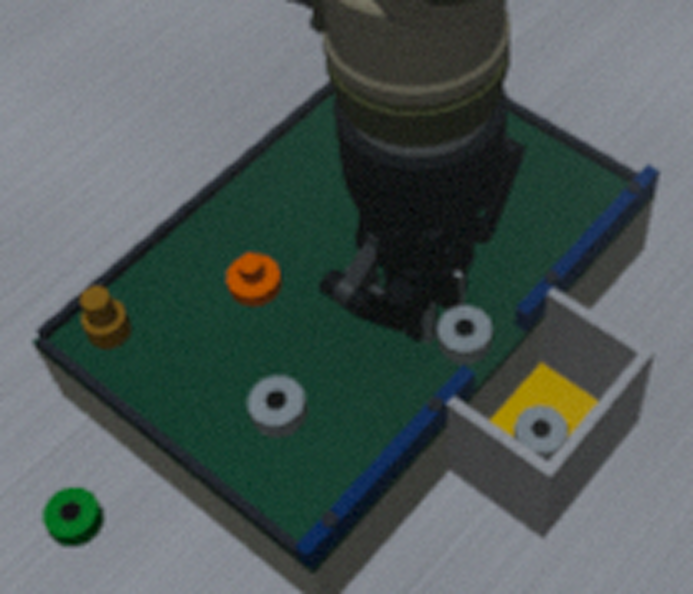

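servo_tool --increments '[{"claw": 0.87, "x": 0, "y": 0.04, "z": 0, "ax": 0, "ay": 0, "az": 0}, {"claw": 0.87, "x": 0.28, "y": 0.04, "z": 0, "ax": 0, "ay": 0, "az": 0}, {"claw": 0.87, "x": 0.3, "y": 0.03, "z": 0, "ax": 0, "ay": 0, "az": 0}, {"claw": 0.87, "x": 0.3, "y": 0, "z": 0, "ax": 0, "ay": 0, "az": 0}, {"claw": 0.87, "x": 0.3, "y": 0, "z": 0, "ax": 0, "ay": 0, "az": 0}]'

```text
clock: 11.5
tcp_pos: [0.6452, -0.0707, 0.0787]
orientation: [0.0, -0.011, 1.0, 0.0]
wrist_force: [-1.5, -0.1, 0.5]
finger_gap: 0.011
```

servo_tool --increments '[{"claw": 0.87, "x": 0.08, "y": 0, "z": 0, "ax": 0, "ay": 0, "az": 0}, {"claw": 0.87, "x": 0, "y": 0, "z": 0, "ax": 0, "ay": 0, "az": 0}, {"claw": 0.87, "x": -0.5, "y": 0, "z": 0, "ax": 0, "ay": 0, "az": 0}, {"claw": 0.8, "x": -0.5, "y": 0, "z": 0.5, "ax": 0, "ay": 0, "az": 0}, {"claw": 0.8, "x": -0.6, "y": 0, "z": 1, "ax": 0, "ay": 0, "az": 0}]'

```text
clock: 12.0
tcp_pos: [0.6044, -0.0703, 0.1141]
orientation: [-0.002, -0.011, 1.0, 0.001]
wrist_force: [-0.4, 0.4, 0.8]
finger_gap: 0.0173
```

```bash
python3 - <<'E'
from st import *
st(); sdiscs("pics/s11.png")
E
```

```text
t 12.00 tcp [ 0.6044 -0.0703  0.1141] local [1.2 2.2] heading world 1.3 zaxis [-0.005  0.001 -1.   ] gap 0.0173 F [-0.4  0.4  0.8] q [-0.25  0.45 -0.09  1.04  0.   -0.27]
scene disc 43 [333.7 235.7] local [ 73.9 -14. ]
scene disc 142 [263.3 241.1] local [-13.7 -97. ]
```

View pics/s11.png

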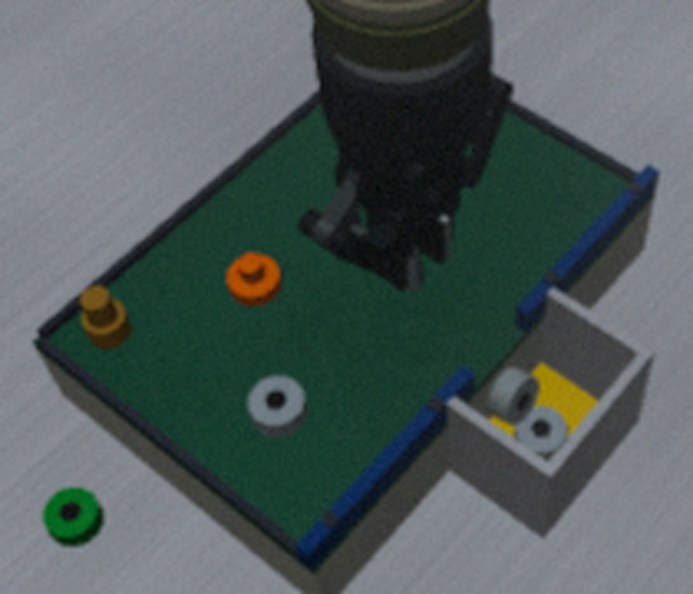

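servo_tool --increments '[{"claw": 0.8, "x": -0.09, "y": -0.5, "z": 0.1, "ax": 0, "ay": 0, "az": 0.88}, {"claw": 0.8, "x": -0.09, "y": -0.52, "z": 0, "ax": 0, "ay": 0, "az": 0.88}, {"claw": 0.8, "x": -0.09, "y": -0.52, "z": 0, "ax": 0, "ay": 0, "az": 0.88}, {"claw": 0.8, "x": -0.09, "y": -0.52, "z": 0, "ax": 0, "ay": 0, "az": 0.88}, {"claw": 0.8, "x": -0.09, "y": -0.52, "z": 0, "ax": 0, "ay": 0, "az": 0.88}]'

```text
clock: 12.55
tcp_pos: [0.5952, -0.1357, 0.1187]
orientation: [0.0, -0.316, 0.949, -0.0]
wrist_force: [-0.9, -0.0, 0.2]
finger_gap: 0.0173
```

servo_tool --increments '[{"claw": 0.8, "x": -0.09, "y": -0.52, "z": 0, "ax": 0, "ay": 0, "az": 0.88}, {"claw": 0.8, "x": -0.09, "y": -0.52, "z": 0, "ax": 0, "ay": 0, "az": 0.88}, {"claw": 0.8, "x": -0.09, "y": -0.52, "z": 0, "ax": 0, "ay": 0, "az": 0.88}, {"claw": 0.8, "x": -0.09, "y": -0.52, "z": 0, "ax": 0, "ay": 0, "az": 0.88}, {"claw": 0.8, "x": -0.09, "y": -0.5, "z": 0, "ax": 0, "ay": 0, "az": 0.88}]'

```text
clock: 13.05
tcp_pos: [0.5839, -0.2003, 0.1186]
orientation: [0.0, -0.588, 0.809, -0.0]
wrist_force: [0.3, -0.3, -0.1]
finger_gap: 0.0175
```

servo_tool --increments '[{"claw": 0.8, "x": 0, "y": 0, "z": 0, "ax": 0, "ay": 0, "az": 0}]'

```text
clock: 13.15
tcp_pos: [0.5839, -0.2012, 0.1186]
orientation: [-0.0, -0.585, 0.811, -0.0]
wrist_force: [0.3, -0.3, -0.4]
finger_gap: 0.0169
```

```bash
python3 - <<'E'
from st import *
st(); sdiscs("pics/s12.png"); pic("wrist","pics/w12.png")
E
```

```text
t 13.15 tcp [ 0.5839 -0.2012  0.1186] local [ -22.3 -128.1] heading world 71.6 zaxis [ 0.    -0.001 -1.   ] gap 0.0169 F [ 0.3 -0.3 -0.4] q [-0.46  0.46 -0.06  1.05 -0.   -1.71]
scene disc 54 [333.5 235.9] local [ 74.  -14.6]
scene disc 127 [264.5 241. ] local [-12.2 -95.6]
```

View pics/w12.png

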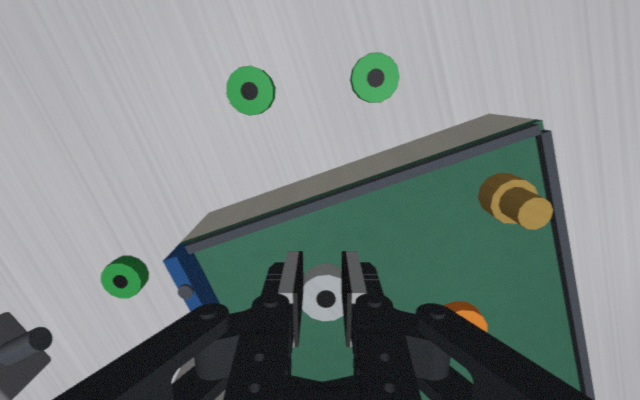

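View pics/s12.png

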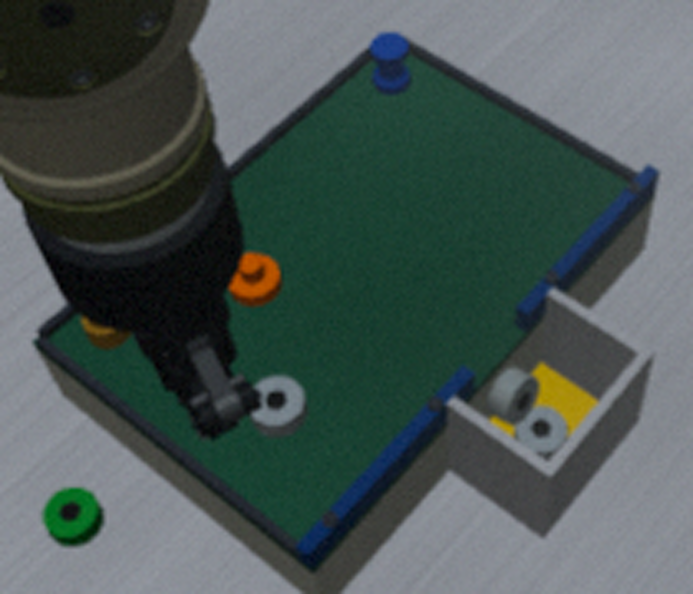

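servo_tool --increments '[{"claw": 0.8, "x": -0.06, "y": 0.08, "z": -0.7, "ax": 0, "ay": 0, "az": 0}, {"claw": 0.8, "x": 0, "y": 0, "z": -0.65, "ax": 0, "ay": 0, "az": 0}, {"claw": 0.8, "x": 0, "y": 0, "z": -0.22, "ax": 0, "ay": 0, "az": 0}, {"claw": 0.8, "x": 0.07, "y": 0.2, "z": 0, "ax": 0, "ay": 0, "az": 0}, {"claw": 0.8, "x": 0.09, "y": 0.27, "z": 0, "ax": 0, "ay": 0, "az": 0}]'

```text
clock: 13.75
tcp_pos: [0.587, -0.1856, 0.0799]
orientation: [0.0, -0.585, 0.811, -0.0]
wrist_force: [-0.7, -0.6, -0.8]
finger_gap: 0.0169
```

servo_tool --increments '[{"claw": 0.8, "x": 0.13, "y": 0.37, "z": 0, "ax": 0, "ay": 0, "az": 0}, {"claw": 0.8, "x": 0.13, "y": 0.37, "z": 0, "ax": 0, "ay": 0, "az": 0}, {"claw": 0.8, "x": 0.13, "y": 0.37, "z": 0, "ax": 0, "ay": 0, "az": 0}, {"claw": 0.8, "x": 0.1, "y": 0.25, "z": 0, "ax": 0, "ay": 0, "az": 0}]'

```text
clock: 14.15
tcp_pos: [0.5993, -0.1508, 0.0796]
orientation: [0.0, -0.586, 0.81, -0.0]
wrist_force: [-1.0, -1.1, 0.6]
finger_gap: 0.0171
```

```bash
python3 - <<'E'
from st import *
st(); sdiscs("pics/s13.png"); discs(); pic("wrist","pics/w13.png")
E
```

```text
t 14.15 tcp [ 0.5993 -0.1508  0.0796] local [ -5.8 -78.1] heading world 71.8 zaxis [ 0. -0. -1.] gap 0.0171 F [-1.  -1.1  0.6] q [-0.38  0.49 -0.11  0.97 -0.   -1.63]
scene disc 53 [333.5 236. ] local [ 74.  -14.7]
steel 100 [384.2 152.4] local [  74.6 -105.3]
steel 95 [332.6 151.4] local [81.4  0.6]
steel 59 [333.1 160.6] local [62.2  0.4]
steel 40 [357.8 188.2] local [  3.2 -47.6]
```

View pics/s13.png

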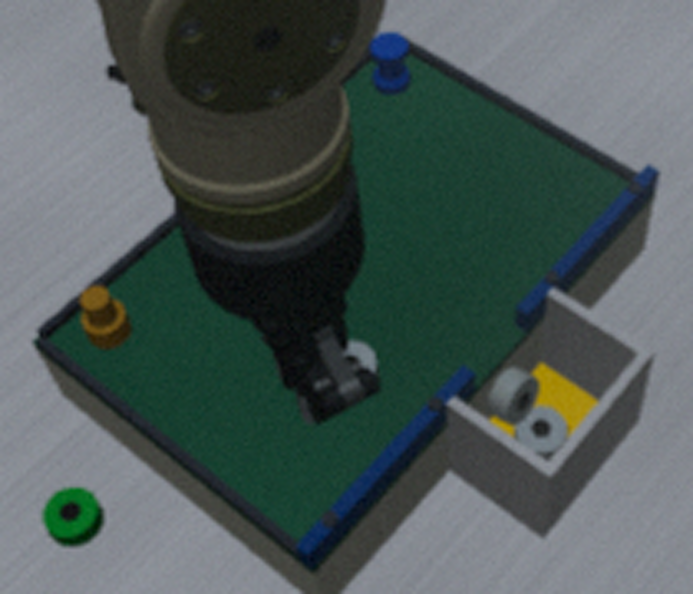

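View pics/w13.png

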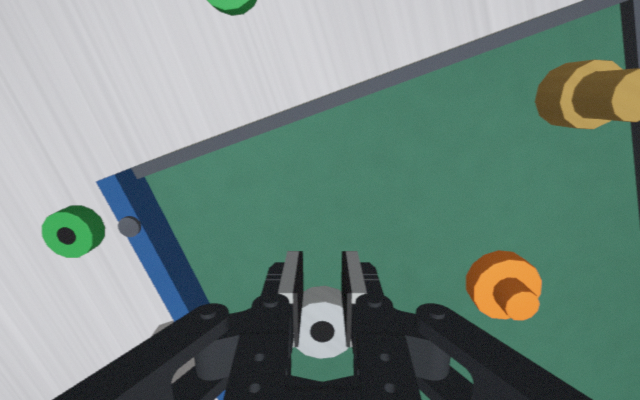

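servo_tool --increments '[{"claw": 0.8, "x": 0.12, "y": 0.36, "z": 0, "ax": 0, "ay": 0, "az": 0}, {"claw": 0.8, "x": 0.12, "y": 0.37, "z": 0, "ax": 0, "ay": 0, "az": 0}, {"claw": 0.8, "x": 0.12, "y": 0.37, "z": 0, "ax": 0, "ay": 0, "az": 0}, {"claw": 0.8, "x": 0.12, "y": 0.37, "z": 0, "ax": 0, "ay": 0, "az": 0}, {"claw": 0.8, "x": 0.12, "y": 0.37, "z": 0, "ax": 0, "ay": 0, "az": 0}]'

```text
clock: 14.8
tcp_pos: [0.614, -0.105, 0.0793]
orientation: [-0.0, -0.586, 0.81, 0.0]
wrist_force: [0.2, 0.4, 0.0]
finger_gap: 0.0175
```

servo_tool --increments '[{"claw": 0.8, "x": 0.1, "y": 0.3, "z": 0, "ax": 0, "ay": 0, "az": 0}, {"claw": 0.8, "x": 0, "y": 0, "z": 0, "ax": 0, "ay": 0, "az": 0}]'

```text
clock: 15.0
tcp_pos: [0.6166, -0.0971, 0.0793]
orientation: [0.0, -0.586, 0.81, 0.0]
wrist_force: [0.3, 0.9, -0.1]
finger_gap: 0.0169
```

```bash
python3 - <<'E'
from st import *
st(); sdiscs("pics/s14.png")
E
```

```text
t 15.00 tcp [ 0.6166 -0.0971  0.0793] local [ 12.7 -24.8] heading world 71.8 zaxis [-0.  0. -1.] gap 0.0169 F [ 0.3  0.9 -0.1] q [-0.28  0.5  -0.1   0.97  0.   -1.54]
scene disc 42 [267.8 124.3] local [-202.7  114. ]
scene disc 49 [333.5 236. ] local [ 74.  -14.6]
```

View pics/s14.png

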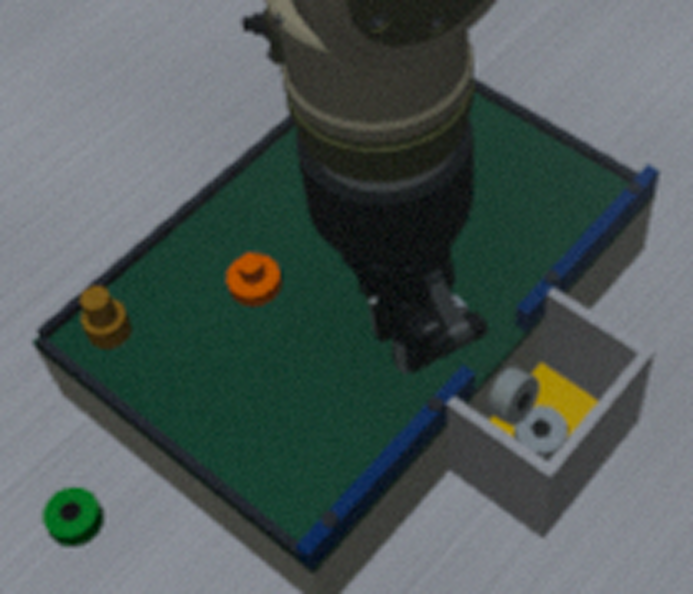

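servo_tool --increments '[{"claw": 0.8, "x": -0.12, "y": -0.38, "z": 0, "ax": 0, "ay": 0, "az": 0}, {"claw": 0.8, "x": -0.13, "y": -0.38, "z": 0.5, "ax": 0, "ay": 0, "az": 0}, {"claw": 0.8, "x": 0, "y": 0, "z": 1, "ax": 0, "ay": 0, "az": 0}, {"claw": 0.8, "x": -0.1, "y": 0.16, "z": 0, "ax": 0, "ay": 0, "az": -0.88}, {"claw": 0.8, "x": -0.1, "y": 0.16, "z": 0, "ax": 0, "ay": 0, "az": -0.88}]'

```text
clock: 15.55
tcp_pos: [0.6056, -0.1115, 0.119]
orientation: [0.001, -0.479, 0.878, -0.001]
wrist_force: [-0.4, 0.2, 0.1]
finger_gap: 0.017
```

servo_tool --increments '[{"claw": 0.8, "x": -0.1, "y": 0.16, "z": 0, "ax": 0, "ay": 0, "az": -0.88}, {"claw": 0.8, "x": -0.1, "y": 0.16, "z": 0, "ax": 0, "ay": 0, "az": -0.88}, {"claw": 0.8, "x": -0.1, "y": 0.16, "z": 0, "ax": 0, "ay": 0, "az": -0.88}, {"claw": 0.8, "x": -0.1, "y": 0.16, "z": 0, "ax": 0, "ay": 0, "az": -0.88}, {"claw": 0.8, "x": -0.1, "y": 0.16, "z": 0, "ax": 0, "ay": 0, "az": -0.88}]'

```text
clock: 16.05
tcp_pos: [0.5923, -0.0909, 0.1179]
orientation: [0.0, -0.191, 0.982, -0.0]
wrist_force: [0.0, 0.4, 0.1]
finger_gap: 0.0171
```

servo_tool --increments '[{"claw": 0.8, "x": -0.1, "y": 0.16, "z": 0, "ax": 0, "ay": 0, "az": -0.88}, {"claw": 0.8, "x": -0.1, "y": 0.16, "z": 0, "ax": 0, "ay": 0, "az": -0.88}, {"claw": 0.8, "x": -0.1, "y": 0.16, "z": 0, "ax": 0, "ay": 0, "az": -0.88}, {"claw": 0.8, "x": 0, "y": 0, "z": 0, "ax": 0, "ay": 0, "az": 0}]'

```text
clock: 16.45
tcp_pos: [0.5847, -0.0785, 0.1178]
orientation: [0.0, -0.011, 1.0, -0.0]
wrist_force: [0.7, 0.3, 0.7]
finger_gap: 0.0169
```

```bash
python3 - <<'E'
from st import *
st(); sdiscs("pics/s15.png")
E
```

```text
t 16.45 tcp [ 0.5847 -0.0785  0.1178] local [-18.7  -5.5] heading world 1.2 zaxis [ 0.001 -0.    -1.   ] gap 0.0169 F [0.7 0.3 0.7] q [-0.27  0.41 -0.14  1.02 -0.   -0.29]
scene disc 119 [313.4 215.1] local [20.  -3.4]
scene disc 46 [333.8 235.6] local [ 74.1 -13.8]
```

View pics/s15.png

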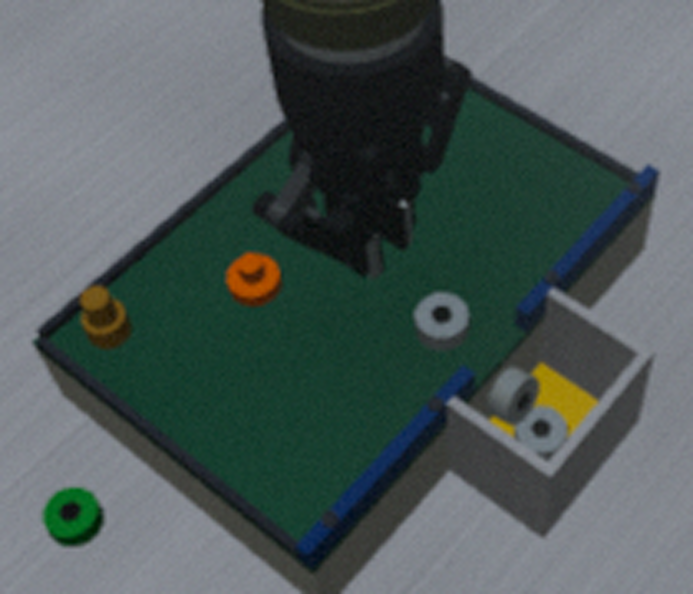

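servo_tool --increments '[{"claw": 0.8, "x": 0, "y": 0.1, "z": -0.8, "ax": 0, "ay": 0, "az": 0}, {"claw": 0.8, "x": 0, "y": 0, "z": -0.6, "ax": 0, "ay": 0, "az": 0}, {"claw": 0.8, "x": 0, "y": 0, "z": -0.13, "ax": 0, "ay": 0, "az": 0}, {"claw": 0.8, "x": 0.3, "y": 0, "z": 0, "ax": 0, "ay": 0, "az": 0}, {"claw": 0.8, "x": 0.3, "y": 0.01, "z": 0, "ax": 0, "ay": 0, "az": 0}]'

```text
clock: 17.0
tcp_pos: [0.6012, -0.0753, 0.0796]
orientation: [0.001, -0.012, 1.0, -0.0]
wrist_force: [-0.5, 0.2, -0.1]
finger_gap: 0.0171
```

servo_tool --increments '[{"claw": 0.8, "x": 0.3, "y": 0.06, "z": 0, "ax": 0, "ay": 0, "az": 0}, {"claw": 0.8, "x": 0.3, "y": 0.06, "z": 0, "ax": 0, "ay": 0, "az": 0}]'

```text
clock: 17.2
tcp_pos: [0.6163, -0.0719, 0.0793]
orientation: [0.001, -0.012, 1.0, -0.0]
wrist_force: [-1.6, -0.1, 0.9]
finger_gap: 0.0172
```

```bash
python3 - <<'E'
from st import *
st(); sdiscs("pics/s16.png")
E
```

```text
t 17.20 tcp [ 0.6163 -0.0719  0.0793] local [12.9  0.4] heading world 1.3 zaxis [ 0.001 -0.    -1.   ] gap 0.0172 F [-1.6 -0.1  0.9] q [-0.25  0.49 -0.11  0.97 -0.   -0.27]
scene disc 123 [320.9 218.9] local [35.5 -1.2]
scene disc 49 [333.7 235.9] local [ 74.1 -14.4]
```

View pics/s16.png

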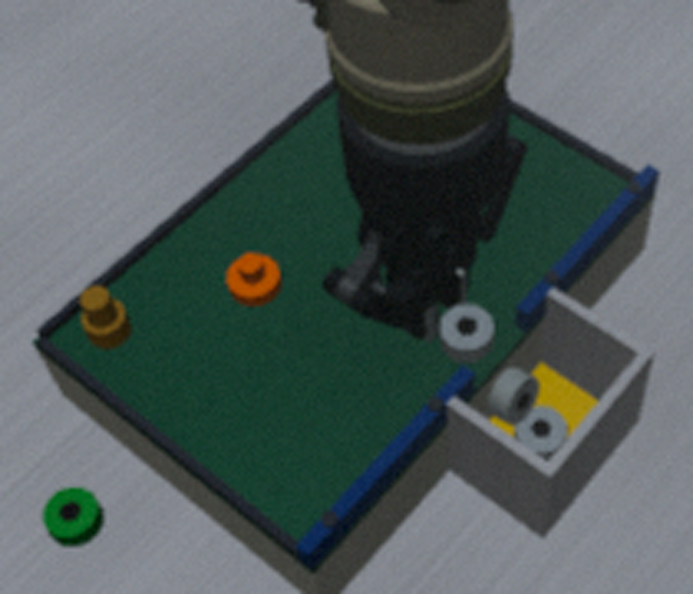

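servo_tool --increments '[{"claw": 0.87, "x": 0, "y": 0.02, "z": 0, "ax": 0, "ay": 0, "az": 0}, {"claw": 0.87, "x": 0.28, "y": 0.02, "z": 0, "ax": 0, "ay": 0, "az": 0}, {"claw": 0.87, "x": 0.3, "y": 0.01, "z": 0, "ax": 0, "ay": 0, "az": 0}, {"claw": 0.87, "x": 0.3, "y": 0, "z": 0, "ax": 0, "ay": 0, "az": 0}, {"claw": 0.87, "x": 0.3, "y": 0, "z": 0, "ax": 0, "ay": 0, "az": 0}]'

```text
clock: 17.75
tcp_pos: [0.6452, -0.0705, 0.0787]
orientation: [0.0, -0.011, 1.0, 0.0]
wrist_force: [-1.4, 0.1, 1.8]
finger_gap: 0.0113
```

servo_tool --increments '[{"claw": 0.87, "x": 0.1, "y": 0, "z": 0, "ax": 0, "ay": 0, "az": 0}, {"claw": 0.87, "x": 0, "y": 0, "z": 0, "ax": 0, "ay": 0, "az": 0}]'

```text
clock: 17.95
tcp_pos: [0.6477, -0.0705, 0.0784]
orientation: [0.0, -0.011, 1.0, 0.0]
wrist_force: [-0.3, -0.4, 0.0]
finger_gap: 0.0109
```

```bash
python3 - <<'E'
from st import *
st(); sdiscs("pics/s17.png")
E
```

```text
t 17.95 tcp [ 0.6477 -0.0705  0.0784] local [44.4  1.1] heading world 1.3 zaxis [ 0.  0. -1.] gap 0.0109 F [-0.3 -0.4  0. ] q [-0.23  0.55 -0.02  1.    0.   -0.25]
scene disc 112 [305.8 125.3] local [-136.9  162.2]
scene disc 44 [333.6 235.8] local [ 73.9 -14.2]
```

View pics/s17.png

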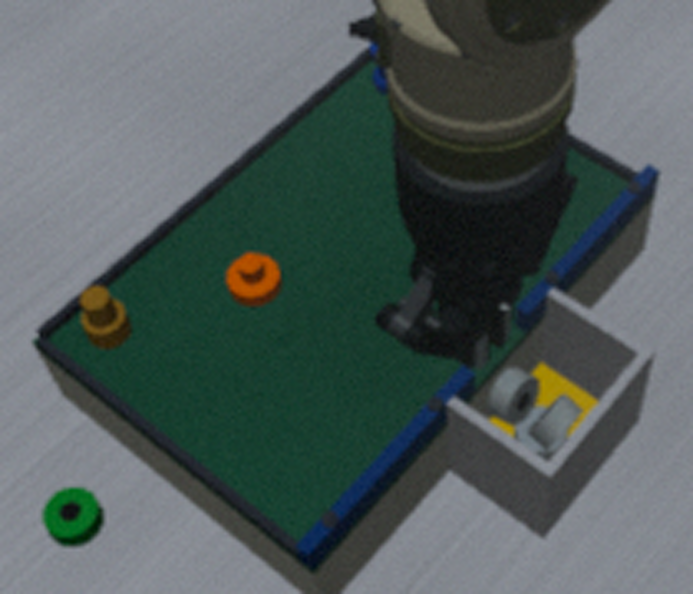

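All three have dropped. I retreat and raise the hand well clear.

servo_tool --increments '[{"claw": 0.87, "x": -0.5, "y": 0, "z": 0, "ax": 0, "ay": 0, "az": 0}, {"claw": 0.87, "x": -0.5, "y": 0, "z": 0.4, "ax": 0, "ay": 0, "az": 0}, {"claw": 0.87, "x": -0.5, "y": 0, "z": 1, "ax": 0, "ay": 0, "az": 0}, {"claw": 0.87, "x": -0.5, "y": 0, "z": 1, "ax": 0, "ay": 0, "az": 0}, {"claw": 0.87, "x": -0.5, "y": 0.5, "z": 1, "ax": 0, "ay": 0, "az": 0}]'

```text
clock: 18.5
tcp_pos: [0.5837, -0.0589, 0.1643]
orientation: [-0.0, -0.011, 1.0, -0.0]
wrist_force: [-0.0, 0.2, 0.3]
finger_gap: 0.0109
```

servo_tool --increments '[{"claw": 0.87, "x": -0.5, "y": 1, "z": 1, "ax": 0, "ay": 0, "az": 0}, {"claw": 0.87, "x": -0.5, "y": 1, "z": 0.5, "ax": 0, "ay": 0, "az": 0}, {"claw": 0.87, "x": -0.5, "y": 1, "z": 0, "ax": 0, "ay": 0, "az": 0}, {"claw": 0.87, "x": -0.5, "y": 1, "z": 0, "ax": 0, "ay": 0, "az": 0}, {"claw": 0.87, "x": -0.5, "y": 1, "z": 0, "ax": 0, "ay": 0, "az": 0}]'

```text
clock: 19.0
tcp_pos: [0.5212, 0.0679, 0.2014]
orientation: [0.0, -0.011, 1.0, 0.0]
wrist_force: [0.8, -0.2, -0.5]
finger_gap: 0.0112
```

servo_tool --increments '[{"claw": 0.87, "x": -0.2, "y": 1, "z": 0, "ax": 0, "ay": 0, "az": 0}, {"claw": 0.87, "x": 0, "y": 1, "z": 0, "ax": 0, "ay": 0, "az": 0}, {"claw": 0.87, "x": 0, "y": 1, "z": 0, "ax": 0, "ay": 0, "az": 0}, {"claw": 0.87, "x": 0, "y": 0.5, "z": 0, "ax": 0, "ay": 0, "az": 0}, {"claw": 0.87, "x": 0, "y": 0, "z": 0, "ax": 0, "ay": 0, "az": 0}]'

```text
clock: 19.5
tcp_pos: [0.5167, 0.1556, 0.2011]
orientation: [-0.0, -0.013, 1.0, 0.0]
wrist_force: [1.0, 0.3, 0.3]
finger_gap: 0.011
```

```bash
python3 - <<'E'
from st import *
st(); discs(); pic("top","pics/t18.png",(255,130,420,275),3.7); sdiscs("pics/s18.png")
E
```

```text
t 19.50 tcp [0.5167 0.1556 0.2011] local [-81.5 230. ] heading world 1.4 zaxis [-0.  0. -1.] gap 0.0110 F [1.  0.3 0.3] q [ 0.14  0.26 -0.14  1.17  0.    0.12]
steel 173 [332.2 147.4] local [89.6  1. ]
steel 62 [333.  160.7] local [62.2  0.5]
orange 159 [359.  229.2] local [-80.5 -46.1]
```

View pics/s18.png

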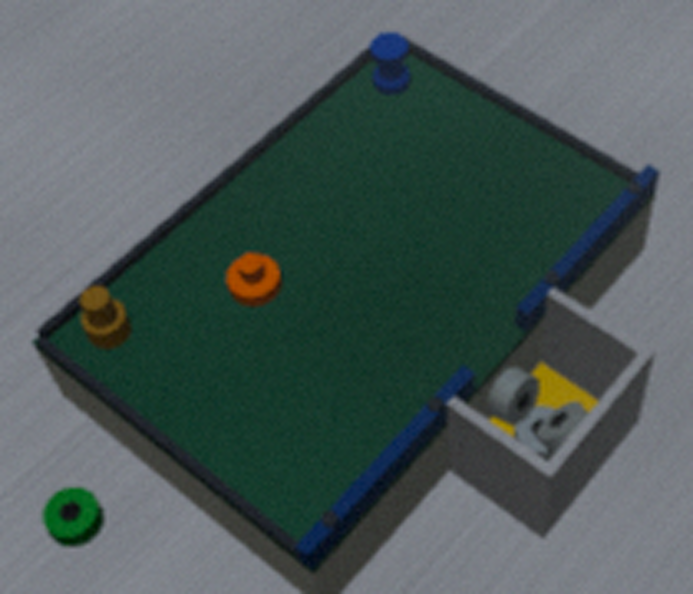

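View pics/t18.png

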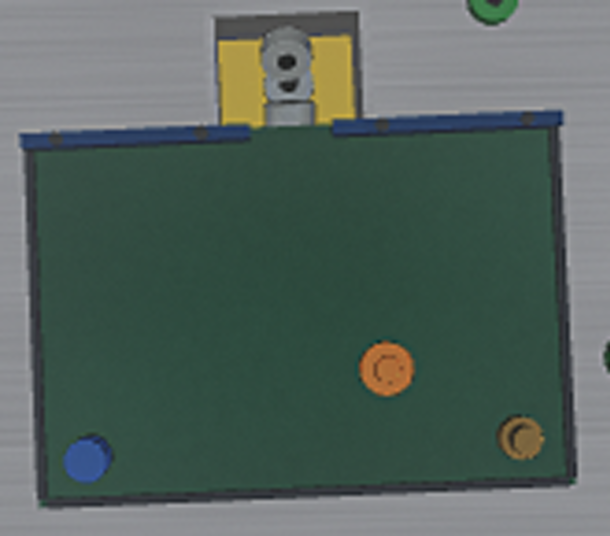

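```bash
python3 - <<'E'
from st import *
T=env.calibration("top");S=env.calibration("scene")
X=tri(T,(333.0,159),S,(335.5,233)); print(X,1000*R.T@(X[:2]-t))
sc=cv2.imread("pics/s18.png")
# where would an upright disc (local x 66, y 0) have its top / bottom edge if standing on the floor
for z in (.005,.035,.06): 
    w=R@np.array([.066,0])+t; p=proj(S,np.array([*w,z])); print(z,"scene crop",((p-[180,120])*3.3).round())
E
```

```text
[ 0.67184    -0.07072678  0.05521237] [68.53583933  0.32390022]
0.005 scene crop [506. 414.]
0.035 scene crop [507. 389.]
0.06 scene crop [508. 366.]
```

```bash
python3 - <<'E'
from st import *
S=env.calibration("scene");T=env.calibration("top")
pic("scene","pics/s19.png",(300,200,390,268),8.8); pic("top","pics/t19.png",(305,125,360,170),12)
for n,c,x0,y0,sc in (("scene",S,300,200,8.8),("top",T,305,125,12)):
  for x in (58,74):
    for z in (.005,.02,.035,.05,.06):
      w=R@np.array([x/1000,0])+t; print(n,x,z,((proj(c,np.array([*w,z]))-[x0,y0])*sc).round())
E
```

```text
scene 58 0.005 [264. 381.]
scene 58 0.02 [265. 347.]
scene 58 0.035 [266. 313.]
scene 58 0.05 [267. 277.]
scene 58 0.06 [268. 252.]
scene 74 0.005 [323. 422.]
scene 74 0.02 [325. 389.]
scene 74 0.035 [327. 355.]
scene 74 0.05 [329. 319.]
scene 74 0.06 [331. 295.]
top 58 0.005 [333. 500.]
top 58 0.02 [335. 490.]
top 58 0.035 [336. 480.]
top 58 0.05 [338. 469.]
top 58 0.06 [339. 462.]
top 74 0.005 [329. 414.]
top 74 0.02 [331. 403.]
top 74 0.035 [332. 391.]
top 74 0.05 [334. 379.]
top 74 0.06 [335. 371.]
```

View pics/s19.png

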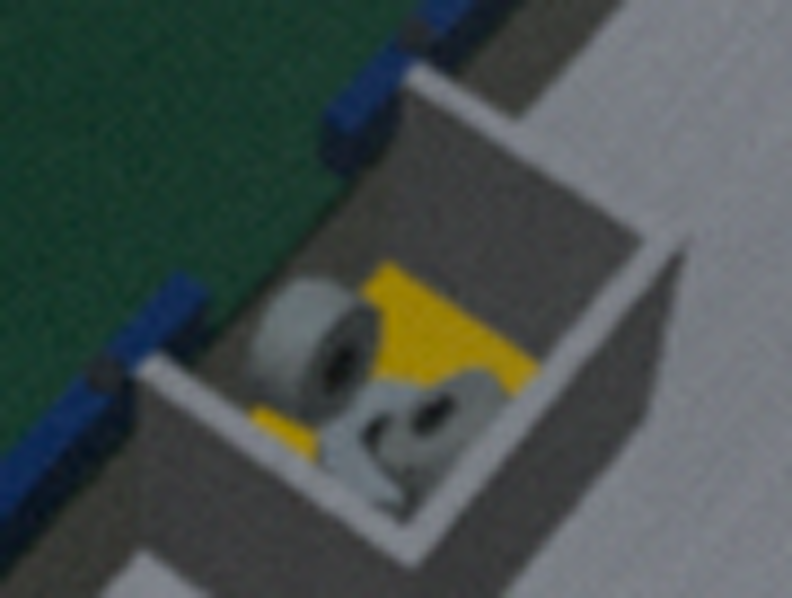

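View pics/t19.png

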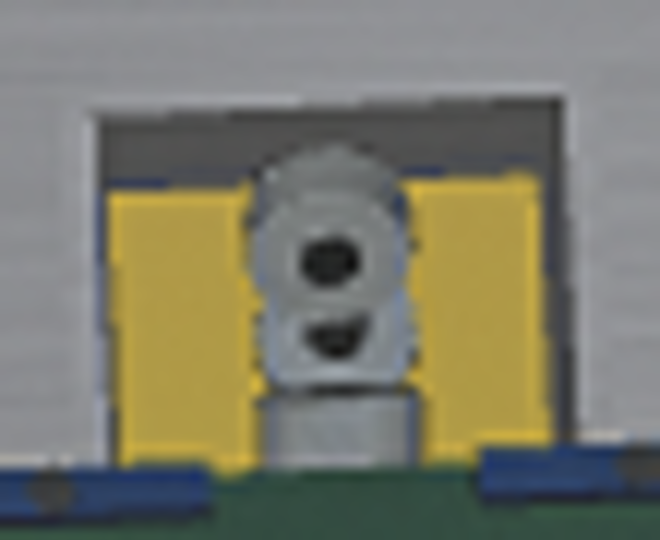

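Three discs are in the slot. One is flat, one stands on edge against the front wall with its bore centre at crop (340,365), about 25–30 mm above the table, and one leans on the flat one. All sit well below deck level, and the deck holds only the cap, the fitting and the stopper.

```bash
python3 - <<'E'
from workcell import env
print(env.hand_in())
E
```

```text
the job is handed in; nothing more can be done
None
```

All three steel discs are in the slot, and I handed the job in at about 20 s of the 59 s allowed. I slid each one through the gate with the fingertips held slightly apart, in the order middle, left, right. Each one dropped before I pushed the next. None was gripped or lifted.

Last checks from the scene and top cameras:
- **Deck:** No disc is left on it. The cap measured at its starting spot, (-80.5, -46.1) mm on the tray both times. The fitting and stopper look unmoved in the pictures; I did not re-measure them.
- **Slot:** The first disc lies flat. The second stands on edge against the front wall, and the third leans on the first; I judged both to be well below deck level. One rough two-view measurement put a point on the second disc near 55 mm high. Comparing the pictures with known heights put its top nearer 35–40 mm, and I took that as right.
- **Robot:** The hand is about 20 cm up and off to the left, clear of everything. The wrist force read under 3 N in every reading.

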